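Scrape the carving board clear and stack the tubs on it

TASK

Hold the wooden scraper block and wipe all the loose wood chips off the rimmed board, over its open end, into the blue basin; do not touch the chips with the fingers. Then stand the scraper upright back on its cork mat, stand the deep lidded tub flat on the cleared board, and stack every shallow tub that is there on it in one pile, the corner feet seated in the recesses of the lid below. Leave the bowl and the ladle where they are.

Things in the scene. Friction and masses are not known exactly. Their poses are not given: they have to be found in the camera images.
- board: Fixed light wood board, flat top 55 mm above the slab; origin at slab level, z up. The top spans x -165 to +120, y -120 to +120 mm. A rim 10 mm thick, standing 15 mm above the top, runs along both sides and the back; clear surface x -155 to +120, y -110 to +110 mm. The +x end is open: chips are wiped off there, along the board's +x, into the basin.
- basin: Fixed rectangular blue plastic catch basin against the board's open end, 130 mm along x, 240 mm along y, 50 mm tall, walls and floor 5 mm; origin: centre of its underside, axes as the board's (it lies 185 mm along the board's x from the board's origin). Its rim is 5 mm lower than the board's top.
- scraper: Loose wooden scraper block, about 0.25 kg, standing upright on the cork mat: a base 30 mm along x, 150 mm along y, 28 mm tall, with a handle on it 24 mm along x, 90 mm along y, from 28 to 73 mm height. Origin: centre of the base's underside, z up. Pinch the handle across its 24 mm (along x); wipe with the long flat side of the base.
- mat: Fixed flat cork mat, 80 mm along x, 170 mm along y, 4 mm thick, origin at the centre of its underside; the scraper's place.
- tub_deep: White tub with fixed grey lid, 60 (x) by 120 (y) by 75 mm tall, straight sides, 0.3 kg. Origin: underside centre at foot bottoms, z up. Four round feet 12 mm across, 7 mm tall, at x +-18, y +-48 mm; lid recesses 18 mm square, 6 mm deep, at the same places (3 mm play, either way round). A tub seated on it has its origin 69 mm above this origin, 6 mm more if feet miss. The deep one.
- tub_b: White tub with fixed grey lid, 60 (x) by 120 (y) by 45 mm tall, straight sides, 0.2 kg. Origin: underside centre at foot bottoms, z up. Four round feet 12 mm across, 7 mm tall, at x +-18, y +-48 mm; lid recesses 18 mm square, 6 mm deep, at the same places (3 mm play, either way round). A tub seated on it has its origin 39 mm above this origin, 6 mm more if feet miss. A shallow one; may be absent.
- tub_c: White tub with fixed grey lid, 60 (x) by 120 (y) by 45 mm tall, straight sides, 0.2 kg. Origin: underside centre at foot bottoms, z up. Four round feet 12 mm across, 7 mm tall, at x +-18, y +-48 mm; lid recesses 18 mm square, 6 mm deep, at the same places (3 mm play, either way round). A tub seated on it has its origin 39 mm above this origin, 6 mm more if feet miss. A shallow one; may be absent.
- tub_d: White tub with fixed grey lid, 60 (x) by 120 (y) by 45 mm tall, straight sides, 0.2 kg. Origin: underside centre at foot bottoms, z up. Four round feet 12 mm across, 7 mm tall, at x +-18, y +-48 mm; lid recesses 18 mm square, 6 mm deep, at the same places (3 mm play, either way round). A tub seated on it has its origin 39 mm above this origin, 6 mm more if feet miss. A shallow one; may be absent.
- chip1: Loose flat wood chip, 60 mm along x, 30 mm along y, 10 mm thick, 20 g, origin at the centre of its underside, lying on the board; may be absent.
- chip2: Loose flat wood chip, 60 mm along x, 30 mm along y, 10 mm thick, 20 g, origin at the centre of its underside, lying on the board; may be absent.
- chip3: Loose flat wood chip, 60 mm along x, 30 mm along y, 10 mm thick, 20 g, origin at the centre of its underside, lying on the board; may be absent.
- chip4: Loose flat wood chip, 60 mm along x, 30 mm along y, 10 mm thick, 20 g, origin at the centre of its underside, lying on the board; may be absent.
- chip5: Loose flat wood chip, 60 mm along x, 30 mm along y, 10 mm thick, 20 g, origin at the centre of its underside, lying on the board; may be absent.
- bowl: White ceramic bowl, 150 mm across, 60 mm tall, a bystander; origin at the centre of its underside.
- ladle: Stainless ladle lying flat on the slab along its x, from -165 to +175 mm, up to 30 mm tall, a bystander; origin on the handle.
Not all that is in view belongs to the job. Leave any green look-alike of the tub_deep alone. What is shaped like the chip2 but orange is not meant.

How it is judged:
On the way, in this order (a step that is already met when the one before it is completed fails the run):
1. the held scraper is set on the board (x of scraper in the frame of board between -0.17 and 0.14 m and y of scraper in the frame of board between -0.11 and 0.11 m and z of scraper in the frame of board between 0.045 and 0.07 m and contact force between the fingers and scraper above 1 N), for 0.2 s.
2. all chips lie in the basin (x of chip1 in the frame of basin between -0.065 and 0.065 m and y of chip1 in the frame of basin between -0.12 and 0.12 m and z of chip1 in the frame of basin between -0.005 and 0.053 m and x of chip2 in the frame of basin between -0.065 and 0.065 m and y of chip2 in the frame of basin between -0.12 and 0.12 m and z of chip2 in the frame of basin between -0.005 and 0.053 m and x of chip3 in the frame of basin between -0.065 and 0.065 m and y of chip3 in the frame of basin between -0.12 and 0.12 m and z of chip3 in the frame of basin between -0.005 and 0.053 m and x of chip4 in the frame of basin between -0.065 and 0.065 m and y of chip4 in the frame of basin between -0.12 and 0.12 m and z of chip4 in the frame of basin between -0.005 and 0.053 m and x of chip5 in the frame of basin between -0.065 and 0.065 m and y of chip5 in the frame of basin between -0.12 and 0.12 m and z of chip5 in the frame of basin between -0.005 and 0.053 m), for 0.3 s.
3. the deep tub stands flat on the cleared board (x of tub_deep in the frame of board between -0.13 and 0.1 m and y of tub_deep in the frame of board between -0.085 and 0.085 m and z of tub_deep in the frame of board between 0.051 and 0.059 m and angle between tub_deep's own z axis and vertical below 0.06 rad), for 0.3 s.
At the end, for the whole second after the job is handed in: All chips in the basin (origins less than 53 mm above its underside); scraper upright on the mat (within 40, 60 mm in x, y); deep tub level on the board; shallow tubs piled on it, level, feet in the recesses (12 mm sideways, 3 mm in height, 0.08 rad in yaw); all at rest (all of step 2 and all of step 3 and linear speed of each of tub_deep, tub_b, tub_c, tub_d below 0.02 m/s and x of tub_b in the frame of tub_deep between -0.012 and 0.012 m and y of tub_b in the frame of tub_deep between -0.012 and 0.012 m and angle between the x axis of each of tub_b, tub_c, tub_d and the x axis of tub_deep, either way round below 0.08 rad and angle between each of tub_b, tub_c, tub_d, scraper's own z axis and vertical below 0.06 rad and (z of tub_b in the frame of tub_deep between 0.066 and 0.0715 m or z of tub_b in the frame of tub_deep between 0.105 and 0.1105 m or z of tub_b in the frame of tub_deep between 0.144 and 0.1495 m) and x of tub_c in the frame of tub_deep between -0.012 and 0.012 m and y of tub_c in the frame of tub_deep between -0.012 and 0.012 m and (z of tub_c in the frame of tub_deep between 0.066 and 0.0715 m or z of tub_c in the frame of tub_deep between 0.105 and 0.1105 m or z of tub_c in the frame of tub_deep between 0.144 and 0.1495 m) and x of tub_d in the frame of tub_deep between -0.012 and 0.012 m and y of tub_d in the frame of tub_deep between -0.012 and 0.012 m and (z of tub_d in the frame of tub_deep between 0.066 and 0.0715 m or z of tub_d in the frame of tub_deep between 0.105 and 0.1105 m or z of tub_d in the frame of tub_deep between 0.144 and 0.1495 m) and x of scraper in the frame of mat between -0.04 and 0.04 m and y of scraper in the frame of mat between -0.06 and 0.06 m and z of scraper in the frame of mat between 0 and 0.008 m and linear speed of each of chip1, chip2, chip3, chip4, chip5 below 0.03 m/s); the robot touches nothing.
It fails at once if the fingers touch a chip (contact force between the fingers and chip1 above 2 N or contact force between the fingers and chip2 above 2 N or contact force between the fingers and chip3 above 2 N or contact force between the fingers and chip4 above 2 N or contact force between the fingers and chip5 above 2 N).
It fails at once if the bowl or ladle is moved by more than 30 mm (distance of any of bowl, ladle from where it was at the start of the episode above 0.03 m).
Of chip1, chip2, chip3, chip4, chip5 only 3 to 5 are there at a start; the rules pass over those that are not, and their reading is None.
Of tub_b, tub_c, tub_d only 2 to 3 are there at a start; the rules pass over those that are not, and their reading is None.
At some moment in a run one of chip1, chip2, chip3, chip4, chip5 may be knocked a few centimetres aside while the robot is not near it.
Once in a run the grip may slacken for a moment while it holds something.
It also fails if it takes over 200 s, if anything falls off the work surface, if the arm or the gripper's body presses on something with over 40 N, if the wrist force passes 120 N, or if a joint passes its speed limit or range.

ROBOT

A 7-joint arm with a two-finger parallel gripper is mounted at the origin on the work surface. World frame = base frame: x ahead of the robot, y to its left, z up, the work surface at z = 0. Lengths are in m, angles in rad, forces in N, time in s.
With the tool pointing down it reaches from about 0.425 to 0.825 m from the base axis. Payload 3.6 kg.
Tool frame: the origin (TCP) lies at the very end of the fingers, on their centre line; the grasp point (between the pads) lies 19 mm behind it (ctrl.grip_point_offset is the distance from the TCP to the grasp point, in m); z points along the fingers, x is the direction in which the jaws open and shut, and the axes are right-handed (so a half turn about z gives the same grasp; the last joint's range is limited). The gripper opens to 85 mm and grips with 20 to 120 N. Pads are 22 mm wide; open, the fingers measure 114 mm over their backs; the gripper's body (76 mm by 85 mm) begins 54 mm behind the grasp point. The pads swing forward as they close: fully open they stand 13 mm farther back than shut.
Start: joints at [-1.264, 0.615, -0.013, 1.423, 0.008, 1.103, -0.04], TCP at [0.212, 0.614, 0.231] pointing down, gripper open.
Joint ranges: [-3.12, 3.12], [-0.3, 2.06], [-1.34, 1.32], [0.26, 2.42], [-1.36, 4.5], [0.01, 1.98], [-2.84, 2.84]. Speed limits (rad/s): [2.79, 2.79, 3.14, 3.14, 3.14, 3.14, 3.14].

INTERFACE

Orientations are given as a unit quaternion [w, x, y, z].
In Python, from station import ctrl, viewer gives the robot as it stands.
- The arm moves only by the shell command python3 -m pendant 'ROWS' [FORCE]. ROWS is JSON, a list of rows, each a list of 3 entries, a list of its own where there are three numbers: the shift along the world's x, y, z in mm, then the turn about the world's z in degrees, then the gripper's target within -1 to 1 (shut at 1, half-way at 0, fully open at -1). In form: [[[tx, ty, tz], roll, fingers], ...]. A call has 1 to 12 rows; each row shifts and turns the commanded pose from where the row before left it; what a row does not reach is not made up. A row lasts 1/8 s, in which the tool goes at most 62.5 mm and 10.7 degrees, less where a joint would pass 70% of its speed; a pose out of reach is approached as far as the arm can. A call with a gripper value outside its range is refused whole. The fingers move at their own pace and stop on an object; FORCE is the grip in N (left out, the last holds). Time passes only in rows, so rows that do not move let the fingers close. It gives the time, the measured TCP pose, the force and the opening at its end, in the units of the state.
- ctrl.sense(): the state, without advancing time (a new reading comes with each control period).
- viewer.get_image(name): name is "scene" or "top" or "wrist"; returns the picture (480x640x3 uint8, blue, green, red); there is no depth.
- viewer.get_calibration(name): a dict with "fx", "fy", "cx", "cy" (pixels), "dist_coeffs" ([k1, k2, p1, p2, k3] as OpenCV has them; the pictures are not rectified), "rvec" (rotation vector, rad) and "tvec" (3), from world to camera coordinates, as OpenCV has them. Camera axes: x right, y down, z forward; pixel columns grow to the right and rows downward; lengths in m; the calibration is good to about 2 mm. A picture is of the moment at which its call begins: read the wrist's pose just before it. get_calibration takes no time and is no camera call; for the wrist camera it gives the pose at the moment of the call.
- ctrl.finish_job(): hands the job in, once; it reports no verdict.
Trained networks look in the newest picture that a camera, given by its name, has taken for a name from the list of things; names that differ only in an ending like _2 or _b are one class to them, and where a whole thing is asked for, a point or a joint stands for the part that bears it (a point fixed in the world has none). Each returns a list of dicts, best first, with "p" (0 to 1); they miss things now and then, are a little off and sometimes report something else, mostly with a low value. They report only what shows in the picture. A call takes as long as a camera call. They do not tell look-alikes from the thing itself.
- viewer.masks_of(thing, camera): "pixels" (480x640 bool, what is visible of it).
- viewer.place_of(thing, camera): "position" ([x, y, z] in m, in the coordinates of the camera as it stood for that picture, good to about 4 mm: a listed point, or the origin of a listed thing).
The state is a dict: "time_s": time; "joint_positions": joint angles; "joint_vel": joint speeds; "joint_efforts": joint torques, N m; "ee_pos": TCP position; "eef_rot": TCP orientation; "contact_force": force on the tool from outside, world axes, zero at the start; "moment": the same for the moment, N m; "width": opening from 0.0 (shut) to 1.0 (fully open).
Only numpy, scipy, OpenCV 4.12 (cv2) and the standard library are available. Lean on these libraries where they do the work, as an engineer would, in place of code of your own. Each camera call takes 0.05 s, during which the arm holds its last target.

## Working session

There is one attempt and no reset: what is moved stays moved. The work goes in short steps, Python scripts to look and compute and a shell command to move; the robot and the scene stay as the last step left them, time stands still between calls to the robot, and variables do not carry over. Pictures are saved under pics/ and viewed, and the job is handed in when it is done.

```bash
ls; mkdir -p pics
python3 - <<'E'
from station import ctrl, viewer
import cv2
print(ctrl.sense())
for n in ["scene","top","wrist"]:
    im=viewer.get_image(n); cv2.imwrite(f"pics/{n}0.png",im)
    c=viewer.get_calibration(n); print(n,c)
E
```

```text
pics
{'time_s': 0.0, 'joint_positions': array([-1.26449671,  0.6159406 , -0.01264858,  1.42490068,  0.00810015,
        1.10338232, -0.04042367]), 'joint_vel': array([ 8.28066499e-04,  1.99343170e-03,  8.05816202e-04,  4.16828664e-05,
       -1.15793440e-03, -2.31591142e-04, -2.37062821e-03]), 'joint_efforts': array([ 6.17863316e-05, -4.69212162e+01,  2.58836579e-01, -1.71033883e+01,
        9.87841864e-03,  9.65281186e-03, -3.27134074e-06]), 'ee_pos': array([0.21207479, 0.61362526, 0.23012357]), 'eef_rot': array([ 7.56496194e-04,  8.14439271e-01,  5.80247369e-01, -1.04556255e-03]), 'contact_force': array([-0.34345049, -0.26925802, -0.3300982 ]), 'moment': array([ 0.04426734, -0.0328407 , -0.01445122]), 'width': 1.0034628210368548}
scene {'fx': 550.1574405751294, 'fy': 550.1574405751294, 'cx': 301.00371449587846, 'cy': 242.43699596552062, 'dist_coeffs': array([-0.09604863,  0.        ,  0.        ,  0.        ,  0.        ]), 'rvec': array([ 1.0001545 ,  2.4618795 , -1.05916117]), 'tvec': array([ 0.40193699, -0.24291856,  1.83587946])}
top {'fx': 595.4641551534179, 'fy': 595.4641551534179, 'cx': 327.02270741681866, 'cy': 240.95222955719606, 'dist_coeffs': array([-0.08668199,  0.        ,  0.        ,  0.        ,  0.        ]), 'rvec': array([ 2.11835107, -2.16336408,  0.14111529]), 'tvec': array([0.04330416, 0.5705502 , 1.41260606])}
wrist {'fx': 415.7984342893854, 'fy': 415.7984342893854, 'cx': 318.33076335518524, 'cy': 234.06182388810737, 'dist_coeffs': array([-0.03223811,  0.        ,  0.        ,  0.        ,  0.        ]), 'rvec': array([-2.36183668, -1.68129943, -0.23975878]), 'tvec': array([-0.64899458, -0.03619361,  0.37941593])}
```

View pics/top0.png

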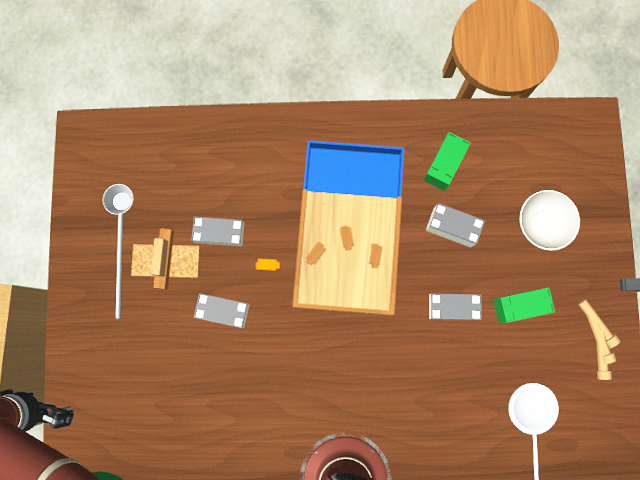

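View pics/scene0.png

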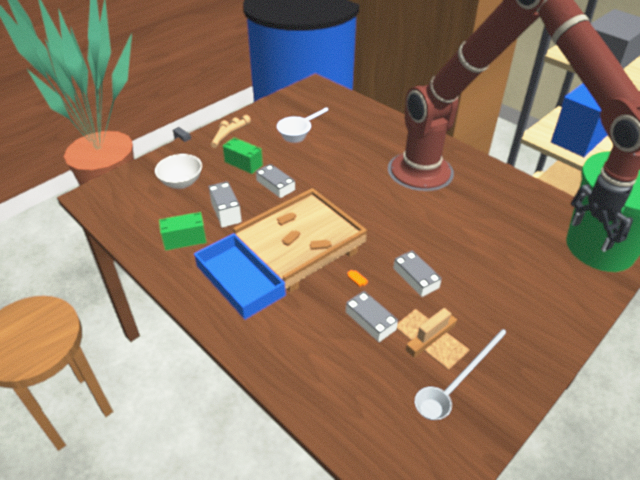

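```bash
cat > h.py <<'E'
from station import ctrl, viewer
import cv2, numpy as np
def cal(n):
    c=viewer.get_calibration(n)
    K=np.array([[c['fx'],0,c['cx']],[0,c['fy'],c['cy']],[0,0,1.]])
    R=cv2.Rodrigues(np.array(c['rvec']))[0]
    return K,np.array(c['dist_coeffs']),R,np.array(c['tvec'])
def proj(n,P,C=None):
    K,d,R,t=C or cal(n)
    return cv2.projectPoints(np.asarray(P,float).reshape(-1,3),cv2.Rodrigues(R)[0],t,K,d)[0].reshape(-1,2)
def unproj(n,uv,z,C=None):
    K,d,R,t=C or cal(n)
    uv=np.asarray(uv,float).reshape(-1,1,2)
    p=cv2.undistortPoints(uv,K,d).reshape(-1,2)
    r=np.c_[p,np.ones(len(p))]@R   # R^T d
    o=-R.T@t
    s=(z-o[2])/r[:,2]
    return o+r*s[:,None]
def toworld(n,p,C=None):
    K,d,R,t=C or cal(n)
    return R.T@(np.asarray(p)-t)
E
python3 - <<'E'
from h import *
for cam in ["top","scene"]:
    viewer.get_image(cam)
    for th in ["board","basin","scraper","mat","tub_deep","tub_b","chip1","bowl","ladle"]:
        C=cal(cam)
        for r in viewer.place_of(th,cam): print(cam,th,round(r['p'],2),toworld(cam,r['position'],C).round(3),proj(cam,toworld(cam,r['position'],C),C).round(0))
E
```

```text
top board 0.76 [ 0.565 -0.016  0.   ] [[346. 246.]]
top basin 0.97 [ 0.75  -0.037 -0.   ] [[352. 174.]]
top scraper 0.81 [0.538 0.438 0.004] [[166. 260.]]
top mat 0.6 [0.532 0.44  0.001] [[166. 262.]]
top tub_deep 0.95 [ 0.598 -0.282 -0.004] [[451. 230.]]
top tub_deep 0.75 [ 0.765 -0.268 -0.002] [[442. 166.]]
top tub_deep 0.73 [ 0.406 -0.435 -0.005] [[515. 305.]]
top tub_b 0.91 [ 0.41   0.29  -0.003] [[225. 310.]]
top tub_b 0.61 [ 0.603  0.303 -0.004] [[220. 233.]]
top tub_b 0.59 [ 0.405 -0.274  0.002] [[452. 307.]]
top tub_b 0.45 [ 0.602 -0.282 -0.005] [[451. 229.]]
top chip1 0.64 [ 0.521 -0.081  0.054] [[374. 260.]]
top chip1 0.62 [0.54  0.054 0.054] [[318. 253.]]
top chip1 0.61 [0.522 0.179 0.001] [[269. 264.]]
top chip1 0.6 [ 0.58  -0.02   0.057] [[348. 236.]]
top bowl 0.96 [ 0.607 -0.514 -0.   ] [[542. 225.]]
top bowl 0.59 [ 0.578 -0.02   0.056] [[348. 237.]]
scene board 0.87 [ 0.567 -0.023 -0.001] [[293. 250.]]
scene board 0.62 [ 0.578 -0.019  0.056] [[291. 239.]]
scene basin 0.8 [ 0.751 -0.041 -0.004] [[239. 281.]]
scene basin 0.57 [0.412 0.291 0.004] [[415. 279.]]
scene scraper 0.89 [0.539 0.439 0.002] [[430. 338.]]
scene scraper 0.33 [0.567 0.56  0.004] [[465. 374.]]
scene mat 0.71 [ 0.543  0.439 -0.001] [[429. 340.]]
scene tub_deep 0.78 [ 0.764 -0.267 -0.001] [[187. 242.]]
scene tub_deep 0.67 [ 0.406 -0.438 -0.   ] [[244. 166.]]
scene tub_deep 0.34 [ 0.577 -0.017  0.056] [[291. 239.]]
scene tub_b 0.96 [0.408 0.292 0.003] [[416. 279.]]
scene tub_b 0.88 [ 0.605  0.303 -0.   ] [[371. 322.]]
scene tub_b 0.62 [ 0.406 -0.276  0.002] [[276. 186.]]
scene chip1 0.74 [ 0.579 -0.019  0.054] [[290. 239.]]
scene chip1 0.69 [0.54  0.056 0.054] [[319. 245.]]
scene chip1 0.51 [ 0.526 -0.088  0.054] [[287. 219.]]
scene chip1 0.51 [0.519 0.178 0.002] [[357. 278.]]
scene chip1 0.28 [ 0.538  0.439 -0.002] [[431. 338.]]
scene bowl 0.6 [ 0.611 -0.514 -0.002] [[182. 183.]]
scene ladle 0.7 [0.56  0.558 0.003] [[466. 372.]]
```

The top view shows the board around (350,250) with three chips at (316,253), (347,237) and (376,256). The deep tub is at (455,225) and the shallow tubs at (218,231), (221,311) and (455,307). The scraper is on its mat at (162,258). The orange decoy (267,265) and the green tubs stay put. Next I'll measure exact yaws and centres.

```bash
cat > meas.py <<'E'
from h import *
def rect(uv,z,C,cam="top"):
    P=unproj(cam,uv,z,C)[:,:2]
    (c,s,a)=cv2.minAreaRect((P*1000).astype(np.float32))
    # yaw of the long side
    if s[0]<s[1]: a+=90
    return np.round(c,1),np.round(sorted(s),1),round((a+90)%180-90,1)
def lids(cam="top",hs={}):
    im=viewer.get_image(cam);C=cal(cam)
    hsv=cv2.cvtColor(im,cv2.COLOR_BGR2HSV)
    out=[]
    for th in ["tub_b","tub_deep"]:
        for r in viewer.masks_of(th,cam):
            m=r['pixels'].astype(np.uint8)
            hue=np.median(hsv[m>0][:,1])
            g=((hsv[...,1]<60)&(m>0)).astype(np.uint8)
            if g.sum()<300: continue
            ys,xs=np.nonzero(m); print(th,round(r['p'],2),'px',xs.mean().round(),ys.mean().round(),m.sum(),'sat',hue)
    return im,C
E
python3 - <<'E'
from meas import *
im,C=lids()
big=cv2.resize(im[110:340,100:530],None,fx=1.8,fy=1.8,interpolation=cv2.INTER_CUBIC)
cv2.imwrite("pics/topbig.png",big)
E
```

```text
tub_b 0.82 px 221.0 310.0 1290 sat 4.0
tub_b 0.76 px 218.0 231.0 1253 sat 4.0
tub_b 0.6 px 455.0 306.0 1308 sat 5.0
tub_deep 0.92 px 456.0 225.0 1495 sat 5.0
```

View pics/topbig.png

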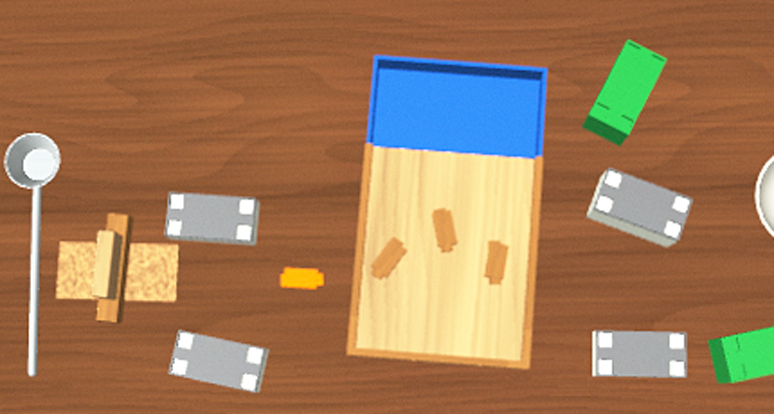

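```bash
cat > fit.py <<'E'
from meas import *
def pca(P):
    c=P.mean(0); U,S,V=np.linalg.svd(P-c,full_matrices=False); v=V[0]
    return c*1000, (np.degrees(np.arctan2(v[1],v[0]))+90)%180-90
def lidfit(im,C,m,z,cam="top"):
    hsv=cv2.cvtColor(im,cv2.COLOR_BGR2HSV)
    g=(m>0)&(hsv[...,1]<40)&(hsv[...,2]<185)&(hsv[...,2]>100)
    ys,xs=np.nonzero(g)
    return pca(unproj(cam,np.c_[xs,ys],z,C)[:,:2]), g.sum()
E
python3 - <<'E'
from fit import *
cam="top"; im=viewer.get_image(cam);C=cal(cam)
hsv=cv2.cvtColor(im,cv2.COLOR_BGR2HSV)
for th,z in [("tub_b",.045),("tub_deep",.075)]:
    for r in viewer.masks_of(th,cam):
        m=r['pixels']
        v=hsv[...,2][m&(hsv[...,1]<40)]
        if len(v)<300: continue
        print(th,np.histogram(v,bins=range(90,270,15))[0])
        (c,a),n=lidfit(im,C,cv2.dilate(m.astype(np.uint8),np.ones((3,3))),z)
        print(' centre',c.round(1),'long yaw',round(a,1),n)
for th,z in [("board",.07),("basin",.05),("chip1",.065),("scraper",.028),("mat",.004)]:
    for r in viewer.masks_of(th,cam):
        m=r['pixels']; ys,xs=np.nonzero(m)
        print(th,round(r['p'],2),m.sum(),(xs.mean().round(),ys.mean().round()),rect(np.c_[xs,ys],z,C), [x.round(1) for x in map(np.asarray,pca(unproj(cam,np.c_[xs,ys],z,C)[:,:2]))])
# board by manual corners
print(unproj(cam,[(292.8,306.7),(393.9,313.9),(402,199),(306,192)],.07,C).round(4))
E
```

```text
tub_b [  0   1  12  49 110 559 269  11   8  16 212]
 centre [602.  299.9] long yaw 84.5 1017
tub_b [  0   1   9  16  44 108 818  10  19  18 227]
 centre [407.9 285.8] long yaw 76.1 739
tub_b [  0   0   0  18  26 842  60   5  21  27 253]
 centre [ 405.6 -274.7] long yaw 86.7 964
tub_b [   0    0    0    1    7   32   76   80  140  273 2199]
 centre [ 597.9 -474.2] long yaw 17.1 67
tub_deep [  0   0   3  44 100 870 197  19  22  46 217]
 centre [ 599.4 -279.7] long yaw 69.6 1082
board 0.92 11224 (np.float64(347.0), np.float64(253.0)) (array([541.1, -16.9]), array([242.2, 287.1]), -5.8) [array([538.1, -16.8]), np.float64(-4.8)]
board 0.35 245 (np.float64(347.0), np.float64(237.0)) (array([576.3, -17.2]), array([25.9, 58.9]), 9.7) [array([576.9, -16.8]), np.float64(7.8)]
basin 0.88 4902 (np.float64(354.0), np.float64(169.0)) (array([747.5, -39.8]), array([134.3, 244.4]), 84.4) [array([748.1, -38.8]), np.float64(83.4)]
chip1 0.78 213 (np.float64(375.0), np.float64(255.0)) (array([530.8, -83.3]), array([22.8, 58.3]), -11.1) [array([530.9, -83.1]), np.float64(-8.6)]
chip1 0.73 217 (np.float6
[... 575 characters left out ...]
er 0.86 1025 (np.float64(162.0), np.float64(259.0)) (array([538.2, 443.9]), array([ 48.4, 149.8]), -3.3) [array([537.8, 442. ]), np.float64(-3.3)]
mat 0.79 1516 (np.float64(166.0), np.float64(260.0)) (array([537.5, 442.2]), array([ 81.1, 171.6]), 88.8) [array([537.4, 438. ]), np.float64(88.0)]
mat 0.35 1083 (np.float64(162.0), np.float64(259.0)) (array([540.6, 450.7]), array([ 51.2, 153.3]), -3.1) [array([539.9, 449.2]), np.float64(-3.0)]
mat 0.29 10876 (np.float64(348.0), np.float64(253.0)) (array([550.3, -18.4]), array([250.9, 298.6]), -6.1) [array([546.5, -18.9]), np.float64(-4.5)]
[[ 0.4122  0.1149  0.07  ]
 [ 0.3903 -0.1229  0.07  ]
 [ 0.6657 -0.1523  0.07  ]
 [ 0.6882  0.0796  0.07  ]]
```

```bash
python3 -m pendant '[[[36,-19,0],2,-1],[[36,-19,0],2,-1],[[36,-19,0],2,-1],[[36,-19,0],2,-1],[[36,-19,0],2,-1],[[36,-19,0],2,-1],[[36,-19,0],2,-1],[[36,-20,0],2,-1],[[38,-21,0],0,-1],[[0,0,0],0,-1],[[0,0,0],0,-1]]' 80
cat > w.py <<'E'
from fit import *
import sys
def shot(cam,name):
    C=cal(cam); im=viewer.get_image(cam); cv2.imwrite(f"pics/{name}.png",im); return im,C
E
python3 - <<'E'
from w import *
im,C=shot("wrist","w1")
for th in ["scraper","mat"]:
    for r in viewer.place_of(th,"wrist"): print(th,round(r['p'],2),toworld("wrist",r['position'],C).round(3))
s=ctrl.sense(); print(s['ee_pos'],s['joint_positions'].round(2))
E
```

```text
time_s: 3.08
ee_pos: [0.5376, 0.4409, 0.2311]
eef_rot: [-0.001, 0.726, 0.688, -0.0]
contact_force: [-1.0, 0.2, -0.2]
width: 1.002
scraper 0.95 [0.539 0.442 0.005]
[0.53656921 0.44197717 0.23143689] [-0.68  0.69 -0.08  1.27  0.05  1.18  0.76]
```

View pics/w1.png

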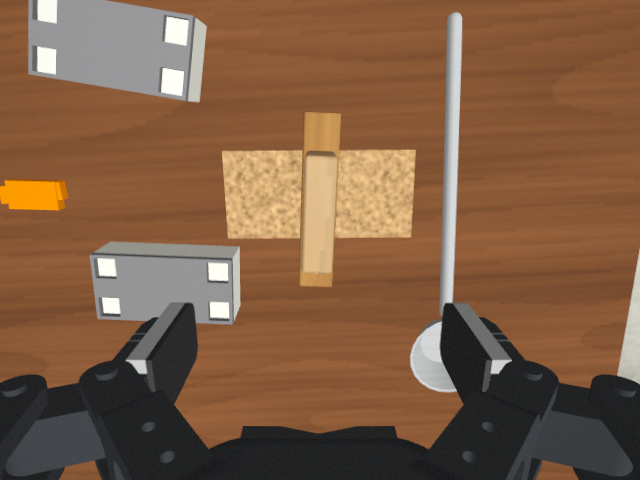

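Run:
```python
from w import *
P=unproj("wrist",[(306,153),(338,153),(332,272),(302,272)],.077)
print(P.round(4),P.mean(0)); a=(P[0]+P[1]-P[2]-P[3]); print(np.degrees(np.arctan2(a[1],a[0])))
Q=unproj("wrist",[(222,151),(415,150),(410,237),(228,238)],.004); print(Q.round(4),Q.mean(0))
```

```text
[[0.4922 0.4356 0.077 ]
 [0.4934 0.4582 0.077 ]
 [0.5831 0.4501 0.077 ]
 [0.5819 0.4272 0.077 ]] [0.5376366  0.44277774 0.077     ]
174.75226896935257
[[0.4931 0.3595 0.004 ]
 [0.501  0.5291 0.004 ]
 [0.5808 0.5255 0.004 ]
 [0.573  0.3559 0.004 ]] [0.53699743 0.44251968 0.004     ]
```

The view is centred on the scraper: the handle runs from (322,153) to (317,272), and the jaws straddle it. Next I descend and pinch.

```bash
python3 -m pendant '[[[1,1,-45],-2,-1],[[0,0,-45],0,-1],[[0,0,-45],0,-1],[[0,0,-30],0,-1],[[0,0,-15],0,-1],[[0,0,-10],0,-1],[[0,0,0],0,-1]]' 80; python3 -m pendant '[[[0,0,0],0,1],[[0,0,0],0,1],[[0,0,0],0,1],[[0,0,0],0,1],[[0,0,0],0,1],[[0,0,0],0,1],[[0,0,0],0,1]]' 80
```

```text
time_s: 4.1
ee_pos: [0.5393, 0.4418, 0.0416]
eef_rot: [-0.0, 0.738, 0.675, 0.0]
contact_force: [0.2, 0.2, 0.0]
width: 0.998
time_s: 4.97
ee_pos: [0.5397, 0.4414, 0.0419]
eef_rot: [0.0, 0.738, 0.675, 0.0]
contact_force: [-0.2, -1.7, 5.1]
width: 0.274
```

```bash
python3 -m pendant '[[[0,0,40],0,1],[[0,0,50],0,1],[[0,0,20],0,1],[[-8,-40,0],-10,1],[[-8,-45,0],-10,1],[[-8,-46,0],-10,1],[[-8,-46,0],-10,1],[[-8,-46,0],-10,1],[[-8,-46,0],-10,1],[[-8,-46,0],-10,1],[[-8,-46,0],-10,1],[[-8,-46,0],-10,1]]'; python3 -m pendant '[[[-5,-8,0],0,1],[[0,0,0],0,1],[[0,0,0],0,1]]'
python3 - <<'E'
from w import *
im,C=shot("top","t2"); cv2.imwrite("pics/t2c.png",cv2.resize(im[110:340,100:530],None,fx=1.8,fy=1.8))
im,C=shot("wrist","w2")
s=ctrl.sense();q=s['eef_rot'];print(s['ee_pos'],np.degrees(2*np.arctan2(q[2],q[1])),s['width'])
E
```

```text
time_s: 6.48
ee_pos: [0.4661, 0.0332, 0.1504]
eef_rot: [0.0, 0.999, -0.047, -0.001]
contact_force: [0.6, -0.5, -3.9]
width: 0.27
time_s: 6.85
ee_pos: [0.4625, 0.0281, 0.1509]
eef_rot: [-0.001, 0.999, -0.043, -0.0]
contact_force: [0.1, 0.8, -2.7]
width: 0.269
[0.46262796 0.0279079  0.15107344] -4.886632556771255 0.27082450449109485
```

View pics/t2c.png

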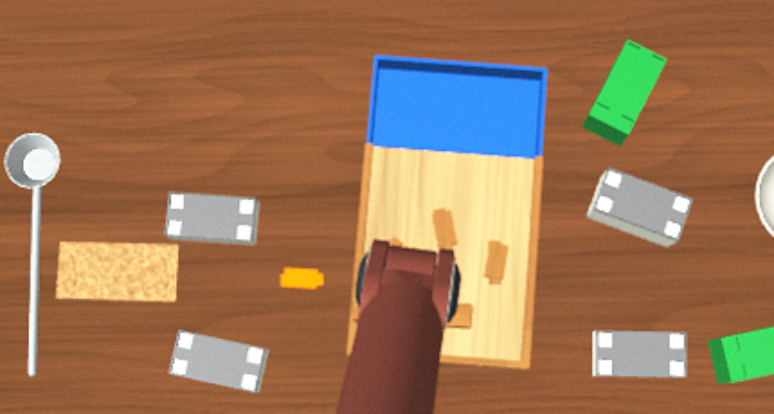

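View pics/w2.png

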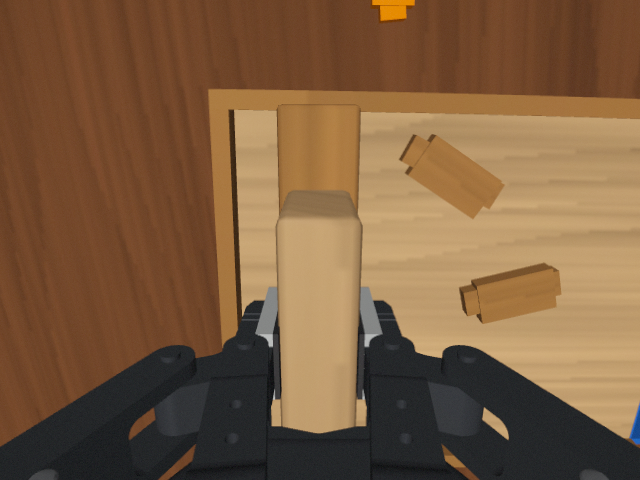

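Run:
```python
from w import *
P=unproj("wrist",[(235,109),(640,119),(209,90),(640,97),(213,200),(225,340)],.07); print(P.round(4))
d=P[1]-P[0]; print(np.degrees(np.arctan2(d[1],d[0]))); d=P[3]-P[2]; print(np.degrees(np.arctan2(d[1],d[0]))); d=P[4]-P[5]; print(np.degrees(np.arctan2(d[1],d[0])))
print(unproj("wrist",[(277,104),(360,104)],.141).round(4))
```

```text
[[ 0.4259  0.1047  0.07  ]
 [ 0.6389  0.0824  0.07  ]
 [ 0.4138  0.1152  0.07  ]
 [ 0.6376  0.0937  0.07  ]
 [ 0.4071  0.0581  0.07  ]
 [ 0.4007 -0.0283  0.07  ]]
-5.98011220555215
-5.493516714922047
85.77297973690405
[[0.4544 0.1031 0.141 ]
 [0.4836 0.1006 0.141 ]]
```

```bash
python3 -m pendant '[[[0,-5,-25],-1,1],[[0,0,-20],0,1],[[0,0,-8],0,1],[[0,0,-3],0,1],[[0,0,0],0,1]]'; python3 -m pendant '[[[0,0,-2],0,1],[[0,0,0],0,1]]'
```

```text
time_s: 7.58
ee_pos: [0.4628, 0.0216, 0.0956]
eef_rot: [-0.0, 0.999, -0.053, 0.0]
contact_force: [-0.2, -0.2, -2.6]
width: 0.272
time_s: 7.82
ee_pos: [0.4625, 0.0214, 0.0936]
eef_rot: [-0.0, 0.999, -0.053, 0.0]
contact_force: [-0.1, -1.1, -3.1]
width: 0.269
```

```bash
python3 -m pendant '[[[0,0,-1.5],0,1],[[0,0,0],0,1]]'; python3 -m pendant '[[[0,0,-1],0,1],[[0,0,0],0,1]]'
python3 - <<'E'
from w import *
im,C=shot("wrist","w3")
s=ctrl.sense();print(s['ee_pos'],s['contact_force'],s['time_s'])
E
```

```text
time_s: 8.07
ee_pos: [0.4626, 0.0214, 0.0928]
eef_rot: [-0.0, 0.999, -0.053, 0.0]
contact_force: [-1.9, 0.8, 5.5]
width: 0.269
time_s: 8.32
ee_pos: [0.4626, 0.0214, 0.0928]
eef_rot: [-0.001, 0.999, -0.053, 0.001]
contact_force: [-3.9, 0.2, 14.5]
width: 0.275
[0.46256589 0.02138014 0.09277455] [-4.77234092  0.28178975 15.11694669] 8.375
```

View pics/w3.png

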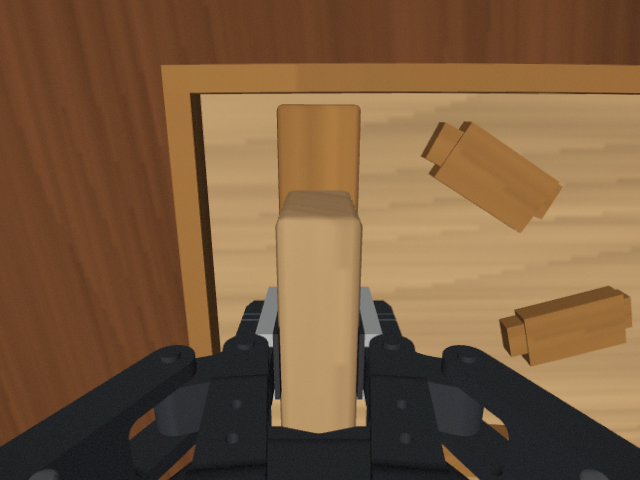

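```bash
python3 -m pendant '[[[10,-1,0.5],0,1],[[15,-1.5,0],0,1],[[15,-1.5,0],0,1],[[15,-1.5,0],0,1],[[15,-1.5,0],0,1],[[15,-1.5,0],0,1],[[15,-1.5,0],0,1],[[15,-1.5,0],0,1],[[15,-1.5,0],0,1],[[15,-1.5,0],0,1],[[15,-1.5,0],0,1],[[0,0,0],0,1]]'
python3 - <<'E'
from w import *
im,C=shot("wrist","w4")
im,C=shot("scene","s4"); cv2.imwrite("pics/s4c.png",cv2.resize(im[150:350,150:400],None,fx=2.5,fy=2.5))
E
```

```text
time_s: 9.88
ee_pos: [0.6235, 0.0055, 0.0929]
eef_rot: [-0.001, 0.999, -0.053, 0.001]
contact_force: [-1.0, 0.1, 5.6]
width: 0.27
```

View pics/w4.png

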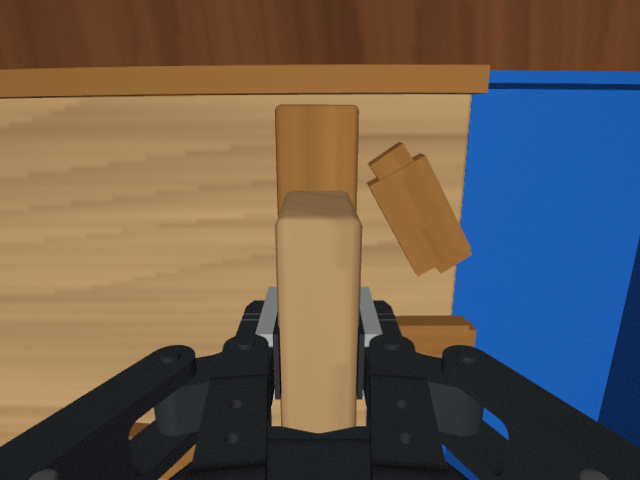

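View pics/s4c.png

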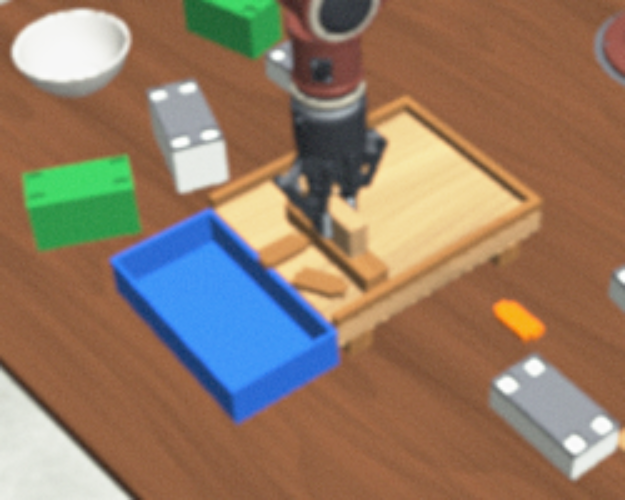

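Two chips sit ahead of the block near the open end, and the third is still behind on the right strip. I'll keep pushing over the edge.

```bash
python3 -m pendant '[[[12,-1.2,0],0,1],[[12,-1.2,0],0,1],[[12,-1.2,0],0,1],[[12,-1.2,0],0,1],[[12,-1.2,0],0,1],[[10,-1,0],0,1],[[0,0,0],0,1],[[0,0,0],0,1]]'
python3 - <<'E'
from w import *
im,C=shot("wrist","w5")
im,C=shot("scene","s5"); cv2.imwrite("pics/s5c.png",cv2.resize(im[150:350,150:400],None,fx=2.5,fy=2.5))
E
```

```text
time_s: 10.98
ee_pos: [0.6923, -0.0013, 0.0926]
eef_rot: [-0.001, 0.999, -0.053, -0.0]
contact_force: [-2.1, 0.3, 6.3]
width: 0.266
```

View pics/s5c.png

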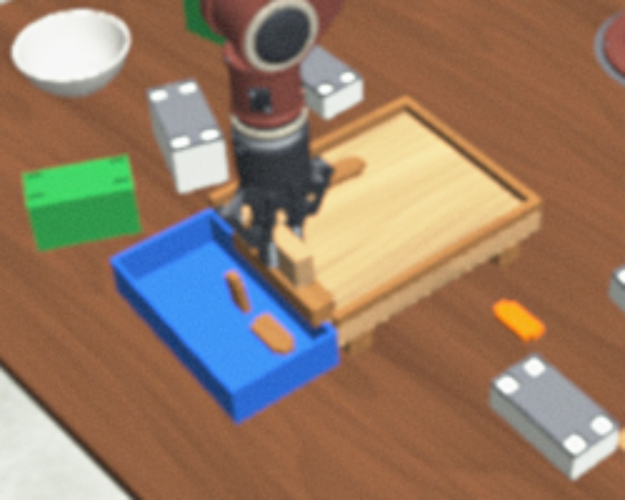

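View pics/w5.png

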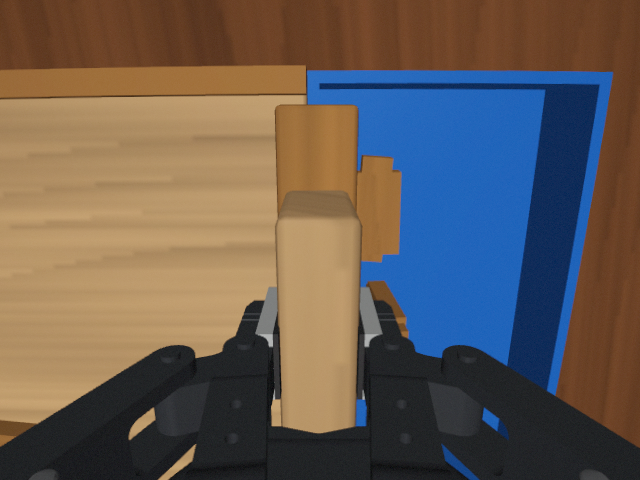

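Two chips are in the basin. I'll lift, go back, and wipe the right strip.

```bash
python3 -m pendant '[[[0,0,30],0,1],[[0,0,30],0,1],[[-26,-4,0],0,1],[[-30,-5,0],0,1],[[-30,-6,0],0,1],[[-30,-6,0],0,1],[[-30,-6,0],0,1],[[-30,-6,0],0,1],[[-30,-5,0],0,1],[[-26,-3,0],0,1],[[0,0,0],0,1],[[0,0,0],0,1]]'
python3 - <<'E'
from w import *
im,C=shot("wrist","w6")
im,C=shot("top","t6"); cv2.imwrite("pics/t6c.png",cv2.resize(im[130:330,250:450],None,fx=3,fy=3))
for r in viewer.place_of("chip1","top"): print(round(r['p'],2),toworld("top",r['position'],C).round(3))
s=ctrl.sense();print(s['ee_pos'])
E
```

```text
time_s: 12.58
ee_pos: [0.4612, -0.0426, 0.1513]
eef_rot: [0.0, 0.999, -0.053, 0.001]
contact_force: [-0.2, -0.3, -2.4]
width: 0.268
0.74 [ 0.757 -0.046  0.015]
0.66 [0.727 0.009 0.013]
0.47 [ 0.525 -0.082  0.055]
[ 0.46130782 -0.04253049  0.15122309]
```

View pics/t6c.png

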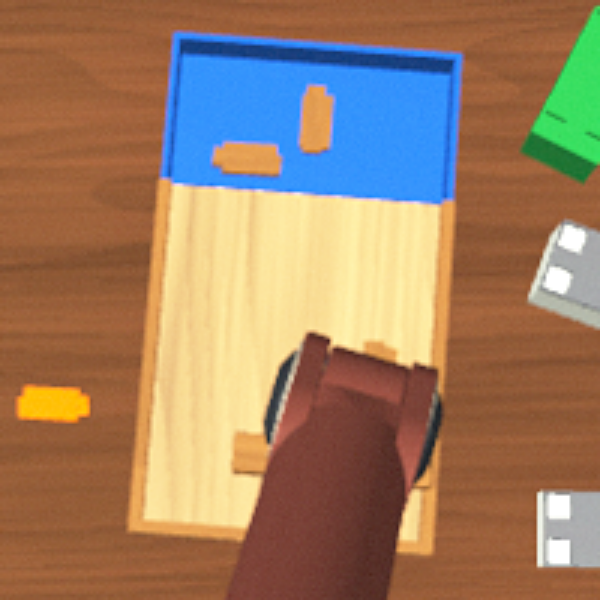

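View pics/w6.png

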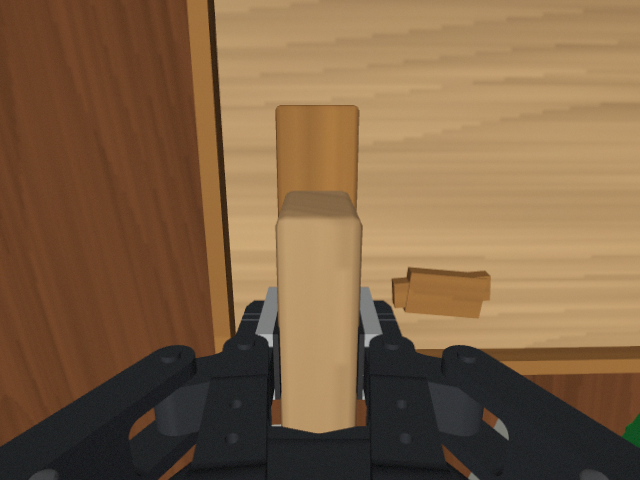

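The board is clear except for the one chip at wrist (445,292), and its span is well inside the scraper. I'll lower with a slight shift inboard and wipe.

```bash
python3 -m pendant '[[[0,6,-25],0,1],[[0,0,-20],0,1],[[0,0,-8],0,1],[[0,0,-4.5],0,1],[[0,0,-1],0,1],[[0,0,0],0,1]]'; python3 -m pendant '[[[10,-1,0],0,1],[[15,-1.5,0],0,1],[[15,-1.5,0],0,1],[[15,-1.5,0],0,1],[[15,-1.5,0],0,1],[[15,-1.5,0],0,1],[[15,-1.5,0],0,1],[[15,-1.5,0],0,1],[[15,-1.5,0],0,1],[[15,-1.5,0],0,1],[[15,-1.5,0],0,1],[[0,0,0],0,1]]'
python3 - <<'E'
from w import *
im,C=shot("wrist","w7")
E
```

```text
time_s: 13.48
ee_pos: [0.4608, -0.0368, 0.0933]
eef_rot: [-0.0, 0.999, -0.053, 0.001]
contact_force: [0.1, -0.0, -2.7]
width: 0.27
time_s: 14.98
ee_pos: [0.6224, -0.0527, 0.0931]
eef_rot: [0.0, 0.999, -0.053, 0.002]
contact_force: [0.8, 0.3, -0.7]
width: 0.271
```

View pics/w7.png

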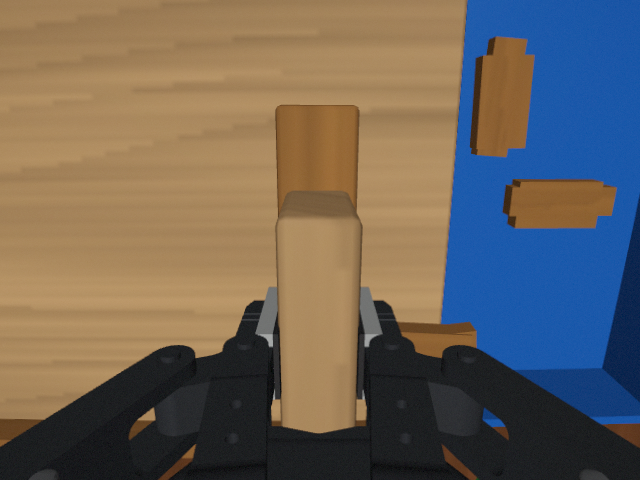

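```bash
python3 -m pendant '[[[12,-1.2,0],0,1],[[12,-1.2,0],0,1],[[12,-1.2,0],0,1],[[12,-1.2,0],0,1],[[12,-1.2,0],0,1],[[12,-1,0],0,1],[[0,0,0],0,1],[[0,0,0],0,1]]'
python3 - <<'E'
from w import *
im,C=shot("scene","s8"); cv2.imwrite("pics/s8c.png",cv2.resize(im[150:350,150:400],None,fx=2.5,fy=2.5))
E
```

```text
time_s: 16.02
ee_pos: [0.6927, -0.0597, 0.0929]
eef_rot: [-0.0, 0.999, -0.053, 0.001]
contact_force: [1.0, -0.6, -0.3]
width: 0.271
```

View pics/s8c.png

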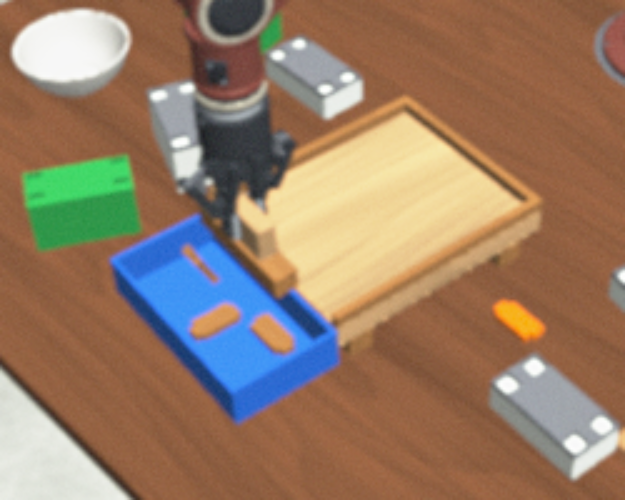

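```bash
python3 -m pendant '[[[-5,0,35],0,1],[[-5,10,35],0,1],[[-14,45,0],9,1],[[-14,46,0],9,1],[[-14,46,0],9,1],[[-14,46,0],9,1],[[-14,46,0],9,1],[[-14,46,0],9,1],[[-14,46,0],9,1],[[-14,46,0],9,1],[[-14,46,0],9,1],[[-14,46,0],10,1]]'; python3 -m pendant '[[[-4,33,0],0,1],[[0,0,0],0,1],[[0,0,0],0,1]]'
python3 - <<'E'
from w import *
im,C=shot("wrist","w9")
im,C=shot("top","t9"); cv2.imwrite("pics/t9c.png",cv2.resize(im[130:330,250:450],None,fx=3,fy=3))
for r in viewer.place_of("chip1","top"): print(round(r['p'],2),toworld("top",r['position'],C).round(3))
s=ctrl.sense();q=s['eef_rot'];print(s['ee_pos'],np.degrees(2*np.arctan2(q[2],q[1])),s['width'])
E
```

```text
time_s: 17.58
ee_pos: [0.5412, 0.4096, 0.1622]
eef_rot: [0.001, 0.736, 0.677, -0.001]
contact_force: [0.4, 0.1, -2.6]
width: 0.268
time_s: 17.95
ee_pos: [0.5385, 0.4404, 0.162]
eef_rot: [0.001, 0.738, 0.675, -0.001]
contact_force: [-0.0, -0.2, -3.3]
width: 0.269
0.68 [0.727 0.012 0.015]
0.67 [ 0.744 -0.102  0.017]
0.56 [ 0.759 -0.044  0.014]
0.55 [ 0.522  0.178 -0.004]
[0.53935221 0.4399994  0.16267736] 84.77692189374534 0.2687236586739574
```

View pics/t9c.png

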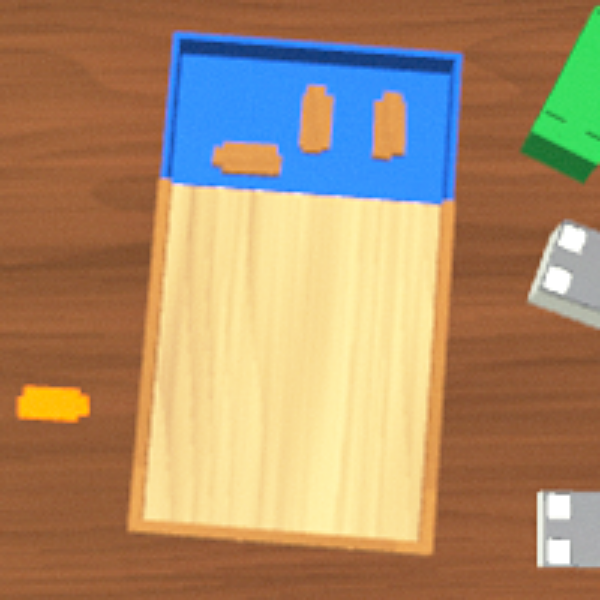

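View pics/w9.png

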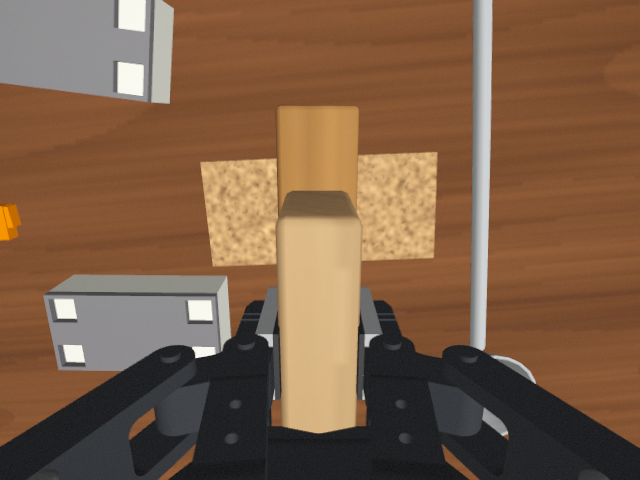

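All three chips lie flat in the basin and the board is clear. Now I set the scraper down.

```bash
python3 -m pendant '[[[0,2,-40],0,1],[[0,0,-40],0,1],[[0,0,-25],0,1],[[0,0,-10],0,1],[[0,0,-4],0,1],[[0,0,0],0,1]]'; python3 -m pendant '[[[0,0,-1],0,1],[[0,0,0],0,1]]'
```

```text
time_s: 18.85
ee_pos: [0.5391, 0.4446, 0.0449]
eef_rot: [0.0, 0.738, 0.675, 0.001]
contact_force: [1.2, 0.1, -1.4]
width: 0.27
time_s: 19.1
ee_pos: [0.5386, 0.4446, 0.0436]
eef_rot: [0.0, 0.738, 0.675, 0.001]
contact_force: [-0.4, -0.1, -2.9]
width: 0.268
```

```bash
python3 -m pendant '[[[0,0,-1],0,1],[[0,0,0],0,1]]';python3 -m pendant '[[[0,0,-1],0,1],[[0,0,0],0,1]]'
```

```text
time_s: 19.35
ee_pos: [0.5385, 0.4445, 0.0421]
eef_rot: [0.0, 0.738, 0.675, 0.0]
contact_force: [0.3, 0.0, -1.5]
width: 0.269
time_s: 19.6
ee_pos: [0.5386, 0.4445, 0.0419]
eef_rot: [0.0, 0.738, 0.675, 0.0]
contact_force: [-0.4, -0.8, 5.1]
width: 0.27
```

```bash
python3 -m pendant '[[[0,0,0],0,-1],[[0,0,0],0,-1],[[0,0,0],0,-1],[[0,0,0],0,-1],[[0,0,20],0,-1],[[0,0,50],0,-1],[[0,0,60],0,-1],[[0,0,60],0,-1],[[0,0,0],0,-1]]'
python3 - <<'E'
from w import *
im,C=shot("wrist","w10")
for r in viewer.place_of("scraper","wrist"): print(round(r['p'],2),toworld("wrist",r['position'],C).round(3))
E
```

```text
time_s: 20.72
ee_pos: [0.5412, 0.4469, 0.2401]
eef_rot: [0.0, 0.738, 0.675, 0.008]
contact_force: [0.2, 1.1, -0.4]
width: 0.999
0.86 [0.539 0.441 0.006]
```

View pics/w10.png

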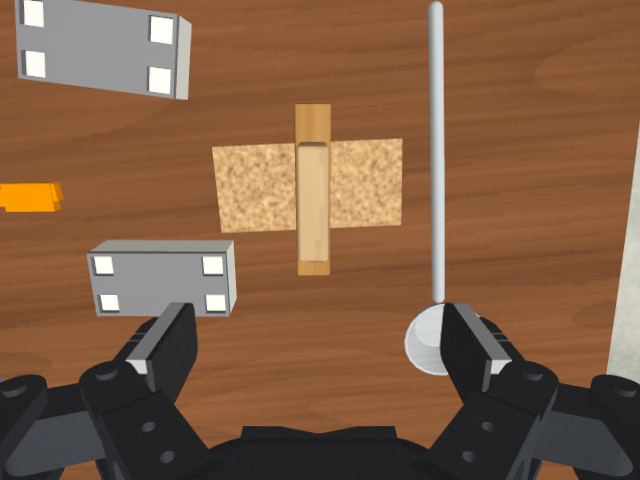

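```bash
python3 -m pendant '[[[5,-50,0],-9,-1],[[5,-60,0],-9,-1],[[5,-60,0],-9,-1],[[5,-60,0],-9,-1],[[5,-60,0],-9,-1],[[5,-60,0],-9,-1],[[5,-60,0],-9,-1],[[5,-60,0],-9,-1],[[5,-60,0],-9,-1],[[5,-60,0],-9,-1],[[5,-60,0],-9,-1],[[5,-60,0],-6,-1]]'; python3 -m pendant '[[[0,-15,0],0,-1],[[0,0,0],0,-1],[[0,0,0],0,-1]]'
python3 - <<'E'
from w import *
im,C=shot("wrist","w11")
for th in ["tub_deep","tub_b"]:
  for r in viewer.place_of(th,"wrist"): print(th,round(r['p'],2),toworld("wrist",r['position'],C).round(3))
s=ctrl.sense();q=s['eef_rot'];print(s['ee_pos'],np.degrees(2*np.arctan2(q[2],q[1])),s['width'])
E
```

```text
time_s: 22.32
ee_pos: [0.5976, -0.2668, 0.2293]
eef_rot: [-0.001, 0.984, -0.176, -0.002]
contact_force: [-0.5, -0.0, 1.1]
width: 1.0
time_s: 22.7
ee_pos: [0.5989, -0.2776, 0.2301]
eef_rot: [-0.001, 0.985, -0.172, -0.001]
contact_force: [-0.1, 1.0, 0.2]
width: 0.999
tub_deep 0.77 [ 0.404 -0.438 -0.002]
tub_deep 0.63 [ 0.603 -0.283  0.   ]
tub_deep 0.59 [ 0.765 -0.269 -0.002]
tub_b 0.62 [ 0.404 -0.278  0.003]
[ 0.59899079 -0.27820423  0.23079897] -19.866678887041743 0.999856576042508
```

View pics/w11.png

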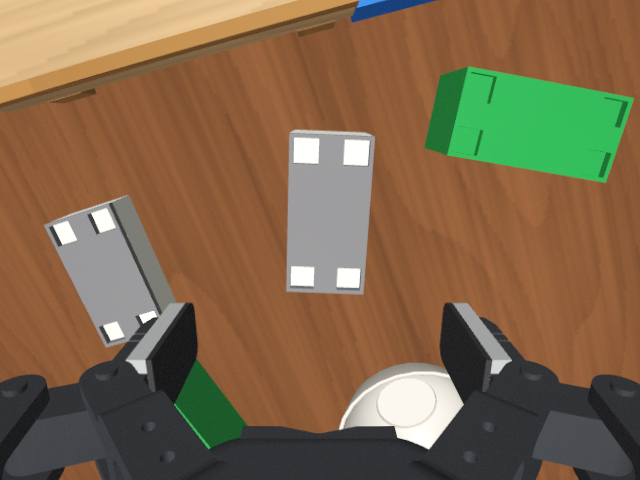

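The scraper stands upright on the mat, and the deep tub is between the jaws with lid corners at (290,133), (374,136), (364,294) and (286,291).

```bash
cat >> w.py <<'E'
def lid(uv,z,cam="wrist"):
    P=unproj(cam,uv,z); c=P.mean(0); a=P[0]+P[1]-P[2]-P[3]
    b=P[1]+P[2]-P[0]-P[3]
    s=ctrl.sense();q=s['eef_rot']
    print('centre mm',(c*1000).round(1),'sizes',[round(np.linalg.norm(v)*500,1) for v in (a,b)],'jaw axis wanted',np.degrees(np.arctan2(b[1],b[0])).round(1),(np.degrees(np.arctan2(a[1],a[0]))-90).round(1),
     'now',(s['ee_pos']*1000).round(1),np.degrees(2*np.arctan2(q[2],q[1])).round(1))
E
python3 -c "
from w import *
lid([(290,133),(374,136),(364,294),(286,291)],.075)"
```

```text
centre mm [ 604.9 -283.7   75. ] sizes [np.float64(120.3), np.float64(60.0)] jaw axis wanted -22.1 -22.0 now [ 599.  -278.2  230.8] -19.9
```

```bash
python3 -m pendant '[[[6,-5.5,-45],-2.1,-1],[[0,0,-50],0,-1],[[0,0,-45],0,-1],[[0,0,-35],0,-1],[[0,0,-20],0,-1],[[0,0,-6],0,-1],[[0,0,0],0,-1]]' 80; python3 -m pendant '[[[0,0,0],0,1],[[0,0,0],0,1],[[0,0,0],0,1],[[0,0,0],0,1],[[0,0,0],0,1],[[0,0,0],0,1]]' 80
```

```text
time_s: 23.72
ee_pos: [0.6051, -0.2864, 0.0307]
eef_rot: [0.0, 0.981, -0.192, 0.001]
contact_force: [0.2, -0.4, 0.2]
width: 1.003
time_s: 24.48
ee_pos: [0.6051, -0.2868, 0.0316]
eef_rot: [0.0, 0.981, -0.192, 0.001]
contact_force: [-0.5, 0.5, 5.7]
width: 0.696
```

```bash
python3 -m pendant '[[[0,0,30],0,1],[[0,0,45],0,1],[[0,0,40],0,1],[[-5,20,0],2,1],[[-9,42,0],2.5,1],[[-9,42,0],2.5,1],[[-9,42,0],2.5,1],[[-9,42,0],2.5,1],[[-9,42,0],2.5,1],[[-7,30,0],1.5,1],[[-5,10,0],0,1],[[0,0,0],0,1]]'; python3 -m pendant '[[[0,0,-30],0,1],[[0,0,-15],0,1],[[0,0,-7],0,1],[[0,0,-3],0,1],[[0,0,0],0,1]]'
```

```text
time_s: 25.98
ee_pos: [0.5419, -0.0165, 0.1446]
eef_rot: [0.0, 0.999, -0.054, -0.0]
contact_force: [-0.1, -0.0, -2.9]
width: 0.692
time_s: 26.6
ee_pos: [0.5427, -0.0165, 0.0901]
eef_rot: [0.0, 0.999, -0.054, 0.0]
contact_force: [0.4, 0.1, -2.8]
width: 0.691
```

```bash
python3 -m pendant '[[[0,0,-1.5],0,1],[[0,0,-1],0,1],[[0,0,0],0,1]]';python3 -m pendant '[[[0,0,-1],0,1],[[0,0,0],0,1]]'
```

```text
time_s: 26.98
ee_pos: [0.5423, -0.0161, 0.0874]
eef_rot: [-0.0, 0.999, -0.054, 0.0]
contact_force: [0.1, -0.8, -3.1]
width: 0.693
time_s: 27.22
ee_pos: [0.5425, -0.0162, 0.0865]
eef_rot: [-0.0, 0.999, -0.054, 0.0]
contact_force: [-0.5, 0.4, -0.9]
width: 0.693
```

```bash
python3 -m pendant '[[[0,0,-0.7],0,1],[[0,0,0],0,1]]';python3 -m pendant '[[[0,0,0],0,-1],[[0,0,0],0,-1],[[0,0,0],0,-1],[[0,0,0],0,-1],[[0,0,30],0,-1],[[0,0,60],0,-1],[[0,0,60],0,-1],[[0,0,20],0,-1],[[0,0,0],0,-1],[[0,0,0],0,-1]]'
python3 - <<'E'
from w import *
im,C=shot("wrist","w12")
im,C=shot("scene","s12"); cv2.imwrite("pics/s12c.png",cv2.resize(im[150:350,150:400],None,fx=2.5,fy=2.5))
s=ctrl.sense();print(s['ee_pos'])
E
```

```text
time_s: 27.48
ee_pos: [0.5425, -0.0162, 0.0865]
eef_rot: [-0.0, 0.999, -0.054, 0.0]
contact_force: [-2.4, 0.9, 5.3]
width: 0.696
time_s: 28.72
ee_pos: [0.5413, -0.0159, 0.2541]
eef_rot: [-0.0, 0.999, -0.054, -0.002]
contact_force: [0.0, 0.2, -0.5]
width: 1.001
[ 0.54129207 -0.0159656   0.25379069]
```

View pics/w12.png

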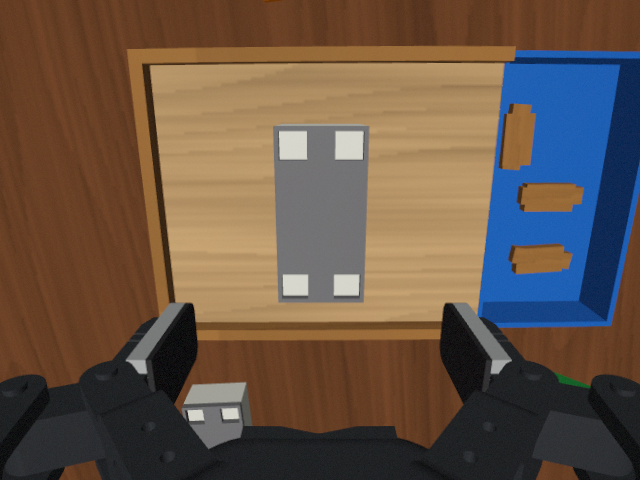

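View pics/s12c.png

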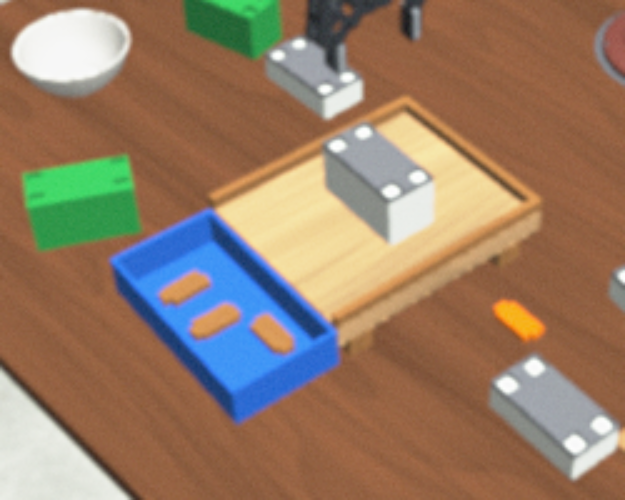

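The deep tub stands flat at mid-board with lid corners at (274,126), (369,126), (364,302) and (279,302).

```bash
python3 -c "
from w import *
lid([(274,126),(369,126),(364,302),(279,302)],.130)"
python3 -m pendant '[[[-8,30,0],0,-1],[[-14,43,0],-1,-1],[[-14,43,0],-1,-1],[[-18,43,0],-1,-1],[[-20,43,0],-1,-1],[[-20,43,0],-1,-1],[[-20,33,0],-1,-1],[[-16,20,0],-1,-1],[[0,0,-10],0,-1],[[0,0,-10],0,-1],[[0,0,0],0,-1],[[0,0,0],0,-1]]'
python3 - <<'E'
from w import *
im,C=shot("wrist","w13")
s=ctrl.sense();q=s['eef_rot'];print(s['ee_pos'],np.degrees(2*np.arctan2(q[2],q[1])),s['width'])
E
```

```text
centre mm [543.3 -12.8 130. ] sizes [np.float64(119.9), np.float64(59.5)] jaw axis wanted -6.2 -6.1 now [541.3 -16.  253.8] -6.2
time_s: 30.32
ee_pos: [0.4131, 0.2808, 0.2355]
eef_rot: [0.0, 0.993, -0.116, 0.0]
contact_force: [-0.9, 0.1, 0.2]
width: 0.997
[0.41303641 0.28108334 0.23574028] -13.269940274233074 0.995651137898853
```

View pics/w13.png

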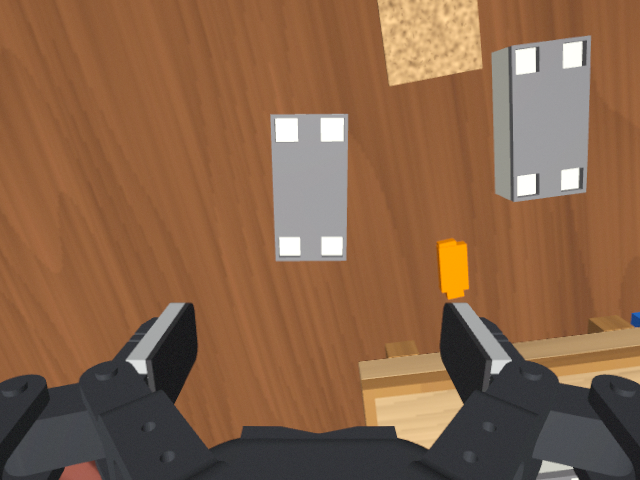

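```bash
python3 -c "
from w import *
lid([(271,114),(348,114),(347,261),(276,261)],.045)"
```

```text
centre mm [409.4 292.5  45. ] sizes [np.float64(120.7), np.float64(60.1)] jaw axis wanted -13.3 -12.8 now [413.  281.1 235.7] -13.3
```

```bash
python3 -m pendant '[[[-3.6,11.4,-40],0,-1],[[0,0,-50],0,-1],[[0,0,-50],0,-1],[[0,0,-40],0,-1],[[0,0,-25],0,-1],[[0,0,-12],0,-1],[[0,0,-3],0,-1],[[0,0,0],0,-1],[[0,0,0],0,-1]]' 80; python3 -m pendant '[[[0,0,0],0,1],[[0,0,0],0,1],[[0,0,0],0,1],[[0,0,0],0,1],[[0,0,0],0,1],[[0,0,0],0,1]]' 80
```

```text
time_s: 31.5
ee_pos: [0.4093, 0.2937, 0.0166]
eef_rot: [-0.001, 0.993, -0.115, 0.001]
contact_force: [-0.5, -0.6, -0.5]
width: 1.002
time_s: 32.25
ee_pos: [0.409, 0.2935, 0.0166]
eef_rot: [-0.001, 0.993, -0.115, 0.0]
contact_force: [0.6, -0.9, 5.2]
width: 0.687
```

```bash
python3 -m pendant '[[[0,0,45],0,1],[[0,0,60],0,1],[[0,0,60],0,1],[[10,-20,20],0,1],[[18,-42,0],1,1],[[18,-42,0],1,1],[[18,-42,0],1,1],[[18,-42,0],1,1],[[18,-42,0],1,1],[[18,-42,0],1,1],[[11,-25,0],1.1,1],[[5,-9,0],0,1]]'; python3 -m pendant '[[[0,0,0],0,1],[[0,0,0],0,1]]'
python3 - <<'E'
from w import *
im,C=shot("scene","s14"); cv2.imwrite("pics/s14c.png",cv2.resize(im[100:300,200:450],None,fx=2.5,fy=2.5))
s=ctrl.sense();q=s['eef_rot'];print(s['ee_pos'],np.degrees(2*np.arctan2(q[2],q[1])),s['width'])
E
```

```text
time_s: 33.75
ee_pos: [0.5425, -0.0149, 0.2004]
eef_rot: [0.0, 0.999, -0.055, -0.0]
contact_force: [-0.7, 0.7, -1.7]
width: 0.686
time_s: 34.0
ee_pos: [0.5421, -0.0107, 0.2003]
eef_rot: [-0.001, 0.999, -0.052, -0.001]
contact_force: [0.7, 0.5, -0.6]
width: 0.686
[ 0.54217881 -0.01073287  0.20037459] -5.907494224856642 0.6896707886361537
```

View pics/s14c.png

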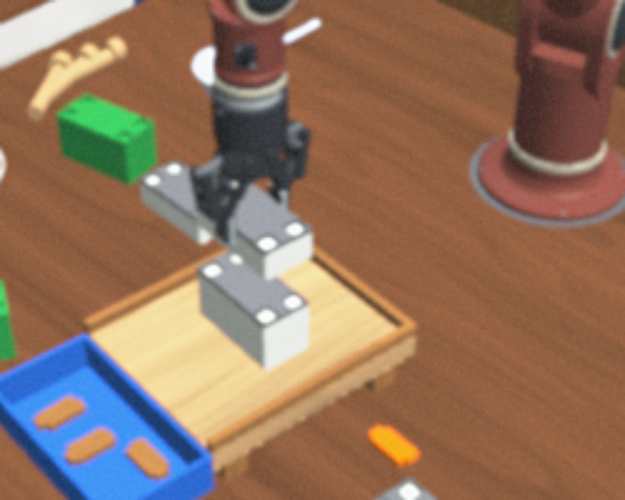

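```bash
python3 -m pendant '[[[0.6,-1,-25],-0.3,1],[[0,0,-15],0,1],[[0,0,-8],0,1],[[0,0,0],0,1]]';  python3 - <<'E'
from w import *
im,C=shot("wrist","w15")
s=ctrl.sense();q=s['eef_rot'];print(s['ee_pos'],np.degrees(2*np.arctan2(q[2],q[1])),s['width'],s['contact_force'])
E
```

```text
time_s: 34.55
ee_pos: [0.5431, -0.0135, 0.1522]
eef_rot: [-0.0, 0.998, -0.055, -0.001]
contact_force: [-0.8, -0.7, -1.1]
width: 0.689
[ 0.54350295 -0.01366005  0.15273785] -6.3519218212093245 0.689740634807865 [-0.82143577 -0.28204656 -0.95145479]
```

View pics/w15.png

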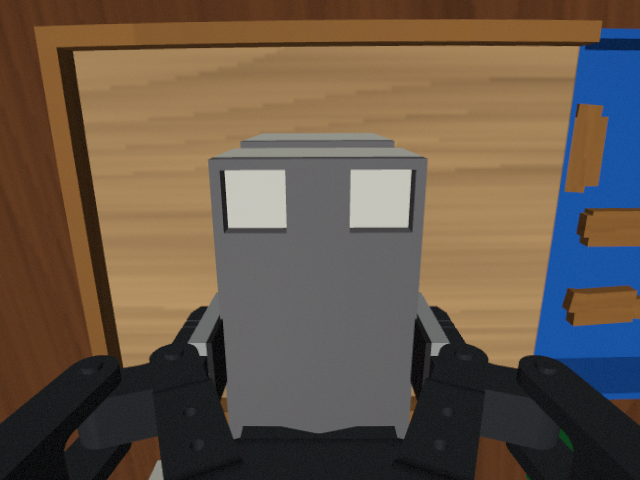

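```bash
cat >> w.py <<'E'
def cmp(hi,zh,lo,zl,cam="wrist"):
    A=unproj(cam,hi,zh)[:,:2]*1000;B=unproj(cam,lo,zl)[:,:2]*1000
    d=(A.mean(0)-B.mean(0)); u=np.array([np.cos(np.radians(-6.2)),np.sin(np.radians(-6.2))]);v=np.array([-u[1],u[0]])
    print('held-minus-below world',d.round(1),'in tub x,y',(d@u).round(1),(d@v).round(1),'widths',np.linalg.norm(A[1]-A[0]).round(1),np.linalg.norm(B[1]-B[0]).round(1))
E
python3 -c "
from w import *
cmp([(211,158),(426,158)],.181,[(242,141),(392,141)],.130)"
```

```text
held-minus-below world [ 0.4 -1.4] in tub x,y 0.5 -1.3 widths 58.9 58.7
```

```bash
python3 -m pendant '[[[0,1.2,-5],0,1],[[0,0,-3],0,1],[[0,0,-2],0,1],[[0,0,0],0,1]]'; python3 -m pendant '[[[0,0,-1.2],0,1],[[0,0,0],0,1]]';python3 -m pendant '[[[0,0,-1],0,1],[[0,0,0],0,1]]'
```

```text
time_s: 35.1
ee_pos: [0.5432, -0.0126, 0.1425]
eef_rot: [0.0, 0.998, -0.056, -0.0]
contact_force: [-0.3, -0.2, -1.5]
width: 0.689
time_s: 35.35
ee_pos: [0.5433, -0.0126, 0.1414]
eef_rot: [-0.0, 0.998, -0.056, -0.0]
contact_force: [0.3, 0.5, -2.2]
width: 0.685
time_s: 35.6
ee_pos: [0.5434, -0.0126, 0.1406]
eef_rot: [-0.0, 0.998, -0.056, 0.0]
contact_force: [-0.7, 0.1, 0.4]
width: 0.689
```

Contact came at the seated height (z 0.1406), not 6 mm higher. I'll release and look.

```bash
python3 -m pendant '[[[0,0,-0.5],0,1],[[0,0,0],0,-1],[[0,0,0],0,-1],[[0,0,0],0,-1],[[0,0,0],0,-1],[[0,0,25],0,-1],[[0,0,50],0,-1],[[0,0,50],0,-1],[[0,0,15],0,-1],[[0,0,0],0,-1],[[0,0,0],0,-1]]'
python3 - <<'E'
from w import *
im,C=shot("wrist","w16")
im,C=shot("scene","s16"); cv2.imwrite("pics/s16c.png",cv2.resize(im[100:300,200:450],None,fx=2.5,fy=2.5))
s=ctrl.sense();print(s['ee_pos'])
E
```

```text
time_s: 36.98
ee_pos: [0.5422, -0.0123, 0.278]
eef_rot: [0.0, 0.998, -0.055, -0.002]
contact_force: [-0.7, 0.7, -0.2]
width: 0.999
[ 0.54235342 -0.01234666  0.27805736]
```

View pics/w16.png

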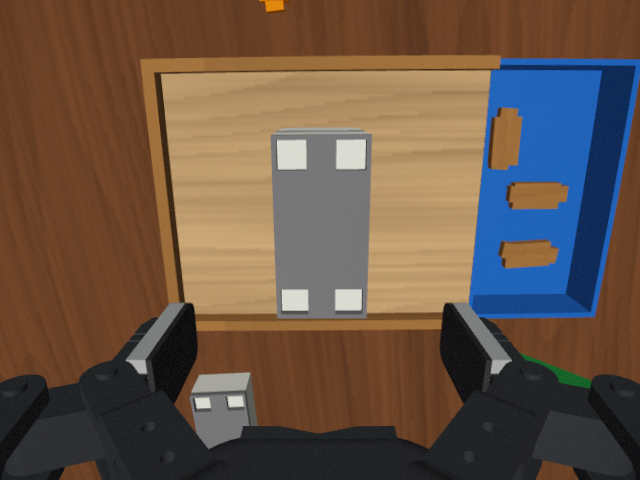

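View pics/s16c.png

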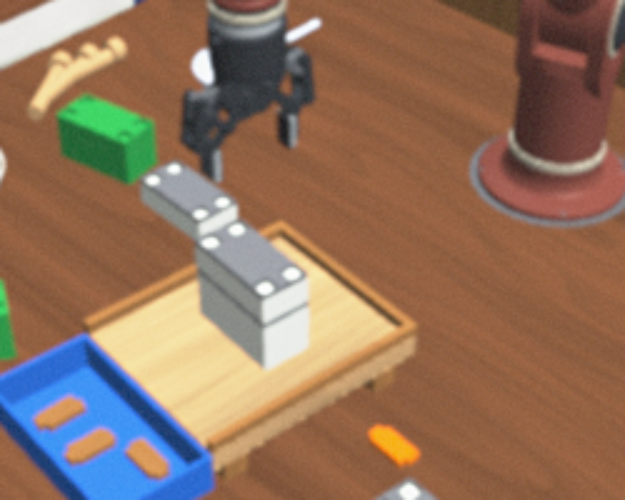

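```bash
python3 -c "
from w import *
lid([(272,134),(371,134),(366,318),(278,318)],.169)"
python3 -m pendant '[[[5,20,0],0,-1],[[8,42,0],0,-1],[[8,42,0],0,-1],[[8,42,0],0,-1],[[8,42,0],0,-1],[[8,42,0],0,-1],[[8,42,0],0,-1],[[5,26,-10],0,-1],[[3,6,-30],0,-1],[[0,0,0],0,-1],[[0,0,0],0,-1]]'
python3 - <<'E'
from w import *
im,C=shot("wrist","w17")
E
```

```text
centre mm [544.  -13.6 169. ] sizes [np.float64(120.5), np.float64(58.9)] jaw axis wanted -6.4 -6.1 now [542.4 -12.3 278.1] -6.4
time_s: 38.45
ee_pos: [0.6048, 0.2905, 0.2403]
eef_rot: [0.0, 0.998, -0.056, 0.0]
contact_force: [-0.1, 1.7, 0.7]
width: 0.997
```

View pics/w17.png

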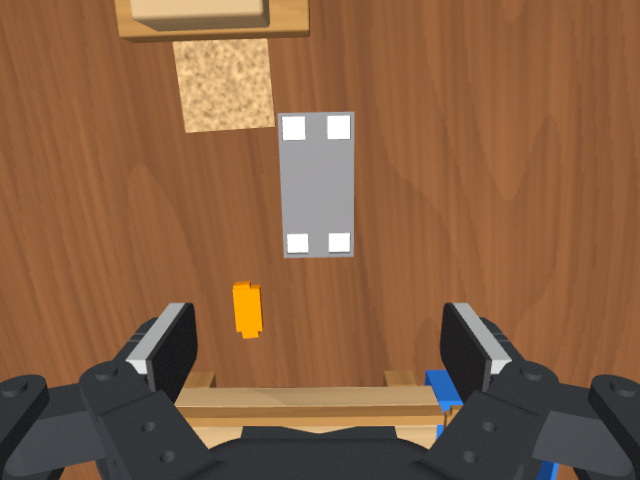

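```bash
python3 -c "
from w import *
lid([(279,113),(354,111),(353,257),(285,258)],.045)"
```

```text
centre mm [606.5 302.   45. ] sizes [np.float64(120.9), np.float64(58.8)] jaw axis wanted -5.4 -5.6 now [605.1 290.5 241.1] -6.5
```

```bash
python3 -m pendant '[[[1.4,11,-40],1,-1],[[0,0,-50],0,-1],[[0,0,-50],0,-1],[[0,0,-40],0,-1],[[0,0,-28],0,-1],[[0,0,-13],0,-1],[[0,0,-3],0,-1],[[0,0,0],0,-1],[[0,0,0],0,-1]]' 80; python3 -m pendant '[[[0,0,0],0,1],[[0,0,0],0,1],[[0,0,0],0,1],[[0,0,0],0,1],[[0,0,0],0,1],[[0,0,0],0,1]]' 80
```

```text
time_s: 39.62
ee_pos: [0.6067, 0.3028, 0.0175]
eef_rot: [-0.001, 0.999, -0.047, 0.001]
contact_force: [0.3, 1.0, -0.0]
width: 1.003
time_s: 40.38
ee_pos: [0.6065, 0.3027, 0.017]
eef_rot: [-0.001, 0.999, -0.047, 0.001]
contact_force: [-1.0, 0.1, 5.4]
width: 0.683
```

```bash
python3 -m pendant '[[[0,0,50],0,1],[[0,0,60],0,1],[[0,0,60],0,1],[[-4,-20,55],0,1],[[-8,-42,0],0,1],[[-9,-42,0],0,1],[[-9,-42,0],0,1],[[-9,-42,0],0,1],[[-9,-42,0],-0.4,1],[[-8,-42,0],-0.4,1],[[-5,-30,0],0,1],[[-2,-13,0],0,1]]'; python3 -m pendant '[[[0,0,0],0,1],[[0,0,-25],0,1],[[0,0,-15],0,1],[[0,0,-8],0,1],[[0,0,0],0,1]]'
python3 - <<'E'
from w import *
im,C=shot("wrist","w18")
s=ctrl.sense();q=s['eef_rot'];print(s['ee_pos'],np.degrees(2*np.arctan2(q[2],q[1])),s['width'],s['contact_force'])
E
```

```text
time_s: 41.88
ee_pos: [0.5416, -0.0148, 0.2404]
eef_rot: [0.0, 0.998, -0.055, -0.001]
contact_force: [0.4, 0.3, -2.3]
width: 0.685
time_s: 42.5
ee_pos: [0.5426, -0.012, 0.1924]
eef_rot: [-0.0, 0.999, -0.053, -0.001]
contact_force: [-0.1, 0.9, -1.1]
width: 0.688
[ 0.54304395 -0.0122743   0.19303613] -6.137495846195451 0.6853102806901021 [ 1.132852    0.04041854 -1.23071187]
```

View pics/w18.png

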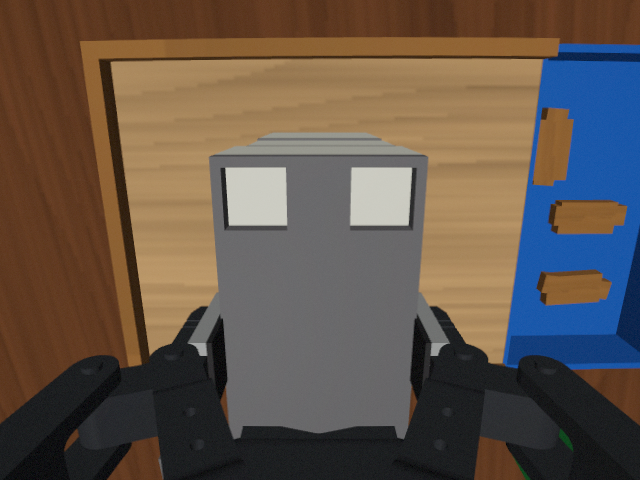

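```bash
python3 -c "
import cv2
im=cv2.imread('pics/w18.png'); cv2.imwrite('pics/w18z.png',cv2.resize(im[120:180,200:440],None,fx=3.3,fy=3.3,interpolation=cv2.INTER_CUBIC))"
```

```text
(no output)
```

View pics/w18z.png

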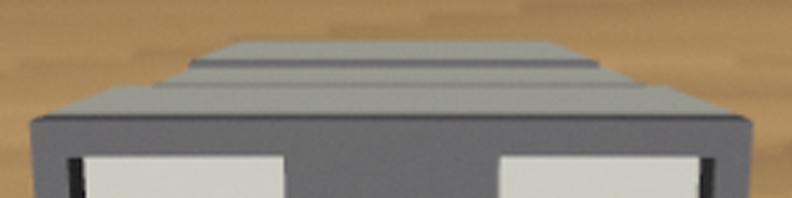

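```bash
python3 -c "
from w import *
cmp([(209.6,155.8),(427.6,155.8)],.221,[(246,146.1),(395.5,146.1)],.169)
cmp([(209.6,155.8),(427.6,155.8)],.221,[(257.6,139.4),(381.8,139.4)],.130)"
```

```text
held-minus-below world [-0.8  1.4] in tub x,y -0.9 1.3 widths 59.8 59.1
held-minus-below world [-0.6  1.1] in tub x,y -0.7 1.0 widths 59.8 60.3
```

Only about 1 mm off. I'll correct it and seat the tub (expected TCP z about 0.180).

```bash
python3 -m pendant '[[[0.6,-1,-6],0,1],[[0,0,-3],0,1],[[0,0,-2],0,1],[[0,0,0],0,1]]'; python3 -m pendant '[[[0,0,-1.2],0,1],[[0,0,0],0,1]]';python3 -m pendant '[[[0,0,-1],0,1],[[0,0,0],0,1]]'
```

```text
time_s: 43.05
ee_pos: [0.5433, -0.0136, 0.1818]
eef_rot: [-0.0, 0.999, -0.054, -0.0]
contact_force: [-0.6, 0.3, -2.2]
width: 0.687
time_s: 43.3
ee_pos: [0.5433, -0.0136, 0.1807]
eef_rot: [-0.0, 0.999, -0.054, -0.0]
contact_force: [0.5, -0.4, -0.8]
width: 0.684
time_s: 43.55
ee_pos: [0.5435, -0.0136, 0.18]
eef_rot: [-0.0, 0.999, -0.054, 0.0]
contact_force: [-0.7, 0.7, 0.0]
width: 0.692
```

```bash
python3 -m pendant '[[[0,0,-0.5],0,1],[[0,0,0],0,-1],[[0,0,0],0,-1],[[0,0,0],0,-1],[[0,0,0],0,-1],[[0,0,25],0,-1],[[0,0,50],0,-1],[[0,0,40],0,-1],[[0,0,0],0,-1],[[0,0,0],0,-1]]'
python3 - <<'E'
from w import *
im,C=shot("wrist","w19")
im,C=shot("scene","s19"); cv2.imwrite("pics/s19c.png",cv2.resize(im[100:300,200:450],None,fx=2.5,fy=2.5))
s=ctrl.sense();print(s['ee_pos'])
E
```

```text
time_s: 44.8
ee_pos: [0.5427, -0.0134, 0.2936]
eef_rot: [-0.0, 0.999, -0.054, -0.001]
contact_force: [-0.2, 0.2, -0.0]
width: 0.997
[ 0.54243542 -0.01334458  0.29274808]
```

View pics/w19.png

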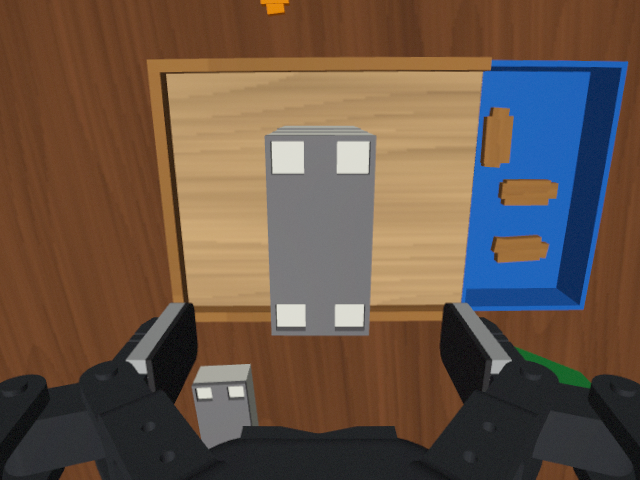

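View pics/s19c.png

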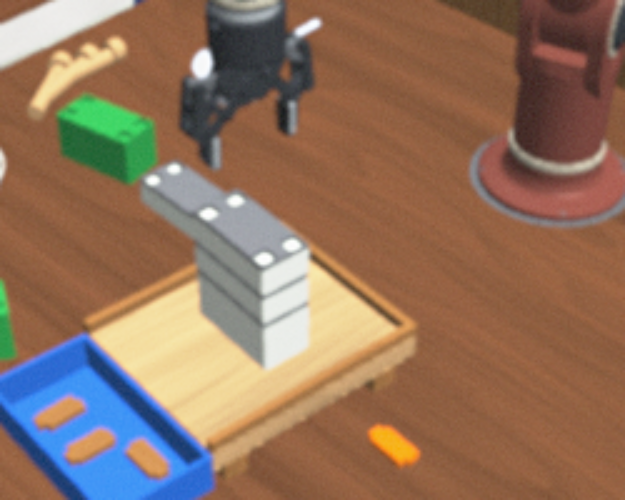

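```bash
python3 -m pendant '[[[-8,-20,0],0,-1],[[-15,-38,0],0.5,-1],[[-18,-38,0],0.5,-1],[[-20,-36,0],0.5,-1],[[-22,-36,0],0.5,-1],[[-22,-36,0],0.5,-1],[[-18,-32,-10],0.5,-1],[[-10,-18,-20],0,-1],[[-5,-8,-20],0,-1],[[0,0,0],0,-1],[[0,0,0],0,-1]]'
python3 - <<'E'
from w import *
im,C=shot("wrist","w20")
s=ctrl.sense();print(s['ee_pos'])
E
```

```text
time_s: 46.28
ee_pos: [0.4053, -0.2759, 0.2446]
eef_rot: [0.0, 1.0, -0.028, 0.0]
contact_force: [-0.3, -0.7, -0.2]
width: 1.0
[ 0.40569329 -0.27567099  0.24485611]
```

View pics/w20.png

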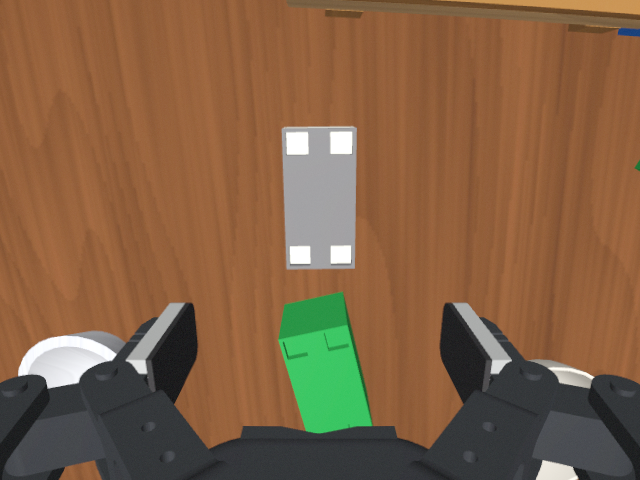

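```bash
python3 -c "
from w import *
lid([(282,127),(357,127),(355,269),(287,269)],.045)"
```

```text
centre mm [ 407.7 -276.1   45. ] sizes [np.float64(121.4), np.float64(60.0)] jaw axis wanted -3.2 -2.5 now [ 405.7 -275.7  244.9] -3.1
```

```bash
python3 -m pendant '[[[2,-0.4,-40],0,-1],[[0,0,-50],0,-1],[[0,0,-50],0,-1],[[0,0,-40],0,-1],[[0,0,-31],0,-1],[[0,0,-14],0,-1],[[0,0,-3],0,-1],[[0,0,0],0,-1],[[0,0,0],0,-1]]' 80; python3 -m pendant '[[[0,0,0],0,1],[[0,0,0],0,1],[[0,0,0],0,1],[[0,0,0],0,1],[[0,0,0],0,1],[[0,0,0],0,1]]' 80
```

```text
time_s: 47.45
ee_pos: [0.4081, -0.2764, 0.0173]
eef_rot: [0.001, 1.0, -0.028, 0.001]
contact_force: [1.2, 0.9, -0.5]
width: 1.001
time_s: 48.2
ee_pos: [0.4074, -0.2761, 0.0172]
eef_rot: [0.0, 1.0, -0.027, 0.0]
contact_force: [-0.7, 0.7, 7.5]
width: 0.684
```

```bash
python3 -m pendant '[[[0,0,50],0,1],[[0,0,60],0,1],[[0,0,60],0,1],[[0,0,60],0,1],[[8,15,38],0,1],[[20,38,0],-0.5,1],[[20,38,0],-0.5,1],[[20,38,0],-0.5,1],[[20,38,0],-0.5,1],[[20,38,0],-0.5,1],[[18,38,0],-0.5,1],[[7,13,0],-0.2,1]]'; python3 -m pendant '[[[3,6,0],0,1],[[0,0,0],0,1],[[0,0,-25],0,1],[[0,0,-18],0,1],[[0,0,-8],0,1],[[0,0,0],0,1],[[0,0,0],0,1]]'
python3 - <<'E'
from w import *
im,C=shot("wrist","w21"); cv2.imwrite('pics/w21z.png',cv2.resize(im[120:180,200:440],None,fx=3.3,fy=3.3,interpolation=cv2.INTER_CUBIC))
s=ctrl.sense();q=s['eef_rot'];print(s['ee_pos'],np.degrees(2*np.arctan2(q[2],q[1])),s['width'],s['contact_force'])
E
```

```text
time_s: 49.7
ee_pos: [0.5403, -0.016, 0.283]
eef_rot: [-0.001, 0.999, -0.053, -0.001]
contact_force: [-0.2, -0.3, -2.9]
width: 0.684
time_s: 50.58
ee_pos: [0.5438, -0.0146, 0.2341]
eef_rot: [0.0, 0.998, -0.056, 0.001]
contact_force: [0.8, 0.6, -3.0]
width: 0.685
[ 0.54385741 -0.0143556   0.23407405] -6.388448657070665 0.6853841310999196 [-0.36227056  0.04498621 -2.92030556]
```

View pics/w21.png

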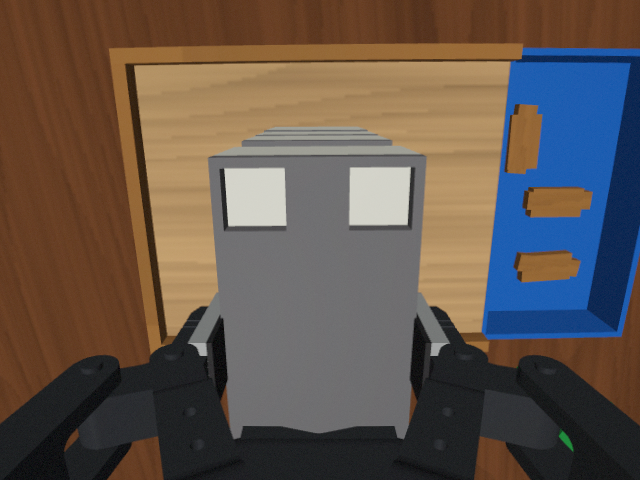

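View pics/w21z.png

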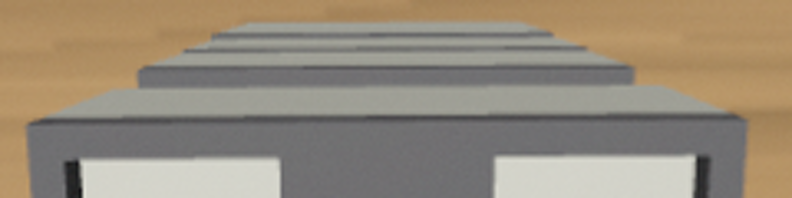

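```bash
python3 -c "
from w import *
cmp([(209,156.5),(425.7,155.8)],.262,[(242,140.3),(391.8,140.3)],.208)"
```

```text
held-minus-below world [ 0. -1.] in tub x,y 0.1 -0.9 widths 59.5 59.7
```

```bash
python3 -m pendant '[[[0,0.9,-7],0,1],[[0,0,-4],0,1],[[0,0,-2],0,1],[[0,0,0],0,1]]'; python3 -m pendant '[[[0,0,-1.2],0,1],[[0,0,0],0,1]]';python3 -m pendant '[[[0,0,-1],0,1],[[0,0,0],0,1]]'
```

```text
time_s: 51.12
ee_pos: [0.5432, -0.0131, 0.22]
eef_rot: [0.0, 0.998, -0.056, -0.0]
contact_force: [-0.7, -0.2, -2.4]
width: 0.687
time_s: 51.38
ee_pos: [0.5435, -0.0132, 0.2193]
eef_rot: [-0.0, 0.998, -0.056, 0.0]
contact_force: [0.1, -0.3, -0.9]
width: 0.687
time_s: 51.62
ee_pos: [0.5436, -0.0131, 0.2192]
eef_rot: [-0.0, 0.998, -0.056, 0.001]
contact_force: [-2.0, 0.9, 6.0]
width: 0.685
```

Seated at the expected 0.219. I'll release, retreat clear, and check everything.

```bash
python3 -m pendant '[[[0,0,0],0,-1],[[0,0,0],0,-1],[[0,0,0],0,-1],[[0,0,0],0,-1],[[0,0,20],0,-1],[[0,0,40],0,-1],[[0,0,40],0,-1],[[0,0,0],0,-1]]'; python3 -m pendant '[[[-10,40,0],0,-1],[[-10,50,0],0,-1],[[-10,50,0],0,-1],[[-10,50,0],0,-1],[[0,50,0],0,-1],[[0,40,0],0,-1],[[0,0,0],0,-1],[[0,0,0],0,-1]]'
python3 - <<'E'
from w import *
im,C=shot("scene","s22"); cv2.imwrite("pics/s22c.png",cv2.resize(im[130:430,150:510],None,fx=2,fy=2))
im,C=shot("top","t22"); cv2.imwrite("pics/t22c.png",cv2.resize(im[110:340,100:530],None,fx=1.8,fy=1.8))
for th in ["scraper","mat","tub_b","tub_deep","chip1"]:
  for r in viewer.place_of(th,"top"): print(th,round(r['p'],2),toworld("top",r['position'],C).round(3))
E
```

```text
time_s: 52.62
ee_pos: [0.5452, -0.0137, 0.3214]
eef_rot: [-0.0, 0.998, -0.056, 0.004]
contact_force: [0.2, -0.7, 0.1]
width: 1.0
time_s: 53.62
ee_pos: [0.5032, 0.2657, 0.3171]
eef_rot: [0.001, 0.998, -0.056, -0.001]
contact_force: [0.6, -0.3, 0.4]
width: 0.999
tub_b 0.7 [ 0.543 -0.013  0.202]
tub_b 0.62 [ 0.543 -0.013  0.16 ]
tub_b 0.59 [ 0.544 -0.017  0.12 ]
tub_deep 0.79 [ 0.406 -0.435 -0.003]
tub_deep 0.59 [ 0.537 -0.01   0.053]
tub_deep 0.57 [ 0.766 -0.268 -0.004]
chip1 0.78 [0.73  0.014 0.012]
chip1 0.61 [ 0.744 -0.103  0.014]
chip1 0.55 [ 0.757 -0.045  0.015]
chip1 0.52 [ 0.524  0.177 -0.003]
```

View pics/s22c.png

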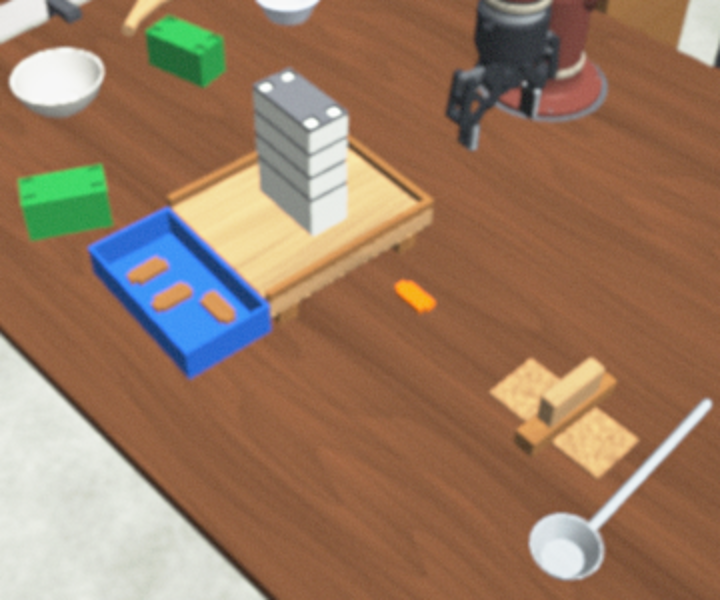

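View pics/t22c.png

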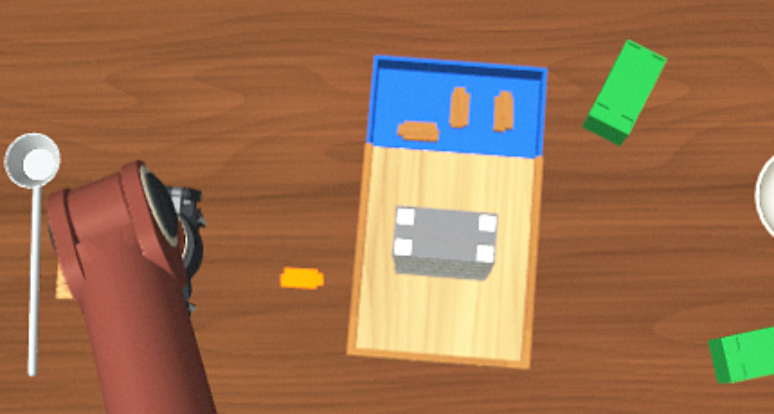

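The pile of four is straight with tight seams, all three chips are in the basin, the scraper is upright on its mat, and the bowl and ladle haven't moved. I'll hand the job in.

```bash
python3 -c "
from station import ctrl
print(ctrl.finish_job())"
```

```text
the job is handed in; nothing more can be done
None
```

The job is done and handed in at about 54 s; the hand-in gives no verdict.

- **Chips:** I held the scraper by its handle and wiped the board in two overlapping strips. All three chips that were there went over the open end into the basin. The fingers did not touch them as far as I could see.
- **Scraper:** It stands upright on its mat, across it as I found it. I measured it at about (0.539, 0.441), against a mat centre of (0.537, 0.4425).
- **Tubs:** The deep tub stands on the cleared board with the three shallow tubs piled on it. Each shallow tub made contact at the height expected for feet in the recesses, not 6 mm higher. The last top-camera estimates put the shallow tubs' heights at 0.120, 0.160 and 0.202 m, against 0.124, 0.163 and 0.202 m expected. Sideways they agree to within a few millimetres.
- **Left alone:** In the last pictures the bowl, ladle, green tubs and orange look-alike were where they started.

In the last top view the arm covered the scraper and mat, so their final check came from the scene picture and the earlier wrist view. None of my checks failed or disagreed beyond a few millimetres of camera error. I saw no slackening of the grip and no chip knocked aside.

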